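# Load the pastry-paper dispenser

### The job

Load the new roll of pastry paper into the dispenser: one end of its steel arbor goes under the keeper strap of the left cheek, the other into the open slot of the right cheek, until the arbor rests on the bottom of both with the sprung red pad pressing on the end of the roll. Then tip the tear bar forward so that it lies on the roll, and let go. Leave the other things on the counter where they stand.

Things in the scene. Friction and masses are not known exactly. Their poses are not given: they have to be found in the camera images.
- roll_mid (a point): centre of the new paper roll: white cylinder, diameter 54 mm, 140 mm long, 0.18 to 0.35 kg, lying on the counter, on a fixed steel arbor of diameter 12 mm whose stubs stick out 26 mm beyond each end (192 mm overall). The y axis of this point runs along the arbor; both ends are alike.
- seat (a point): point of the fixed, level dispenser where the roll's centre must rest, 75 mm above the counter. Its y axis is the arbor's direction, +y the dispenser's left, +x its rear. In this frame the right white cheek plate spans y -76 to -70 mm, the left one +86 to +92 mm; their tops at the slots are at z +22 mm. Between the cheeks nothing fixed rises above z -40 mm.
- window_left (a point): middle of the opening in the left cheek, 5 mm above the seat's height. The slot there is bridged by a fixed steel keeper strap, which leaves a window 16 mm wide (x) and 22 mm high, from 11 mm below to 11 mm above this point; the arbor can enter it only endways from between the cheeks, moving to +y. The strap's top is 25 mm above the seat. Axes as the seat's.
- slot_right (a point): mouth of the open-topped slot in the right cheek, 22 mm above the seat's height: 16 mm wide (x), mouth flaring to 28 mm, floor 28 mm below the mouth (6 mm below the seat). Axes as the seat's.
- pad_face (a point): middle of the roll-side face of the sprung brake pad inside the left cheek: a red upright fork 48 mm wide (x), 5 mm thick, top 8 mm above the seat, with an 18 mm open-topped gap for the arbor. At rest its face is at y +65 mm of the seat's frame, so the roll cannot go straight down between it and the right cheek.
- pad (a joint): how far the brake pad is pushed towards the left cheek (+y), m: 0 at rest, 0.005 with the roll seated, 0.016 fully back; spring force 3 N at 0 rising to 8.6 N fully back
- bar_mid (a point): middle of the tear bar: steel, 10 x 10 mm, 190 mm long along the dispenser's y, black 70 mm grip at its middle, an arm at each end outside the cheeks. It swings about a hinge line 88 mm from it, which lies 68 mm behind and 10 mm above the seat. At the start it leans back, about 80 mm above and 39 mm behind that hinge.
- tear_bar (a joint): angle of the tear bar, rad: 2.0 leaning back on its stop (start), 1.54 straight up, about 0.15 lying on a seated roll, 0 lowest stop with no roll. It swings freely, slowed a little: past straight up it falls forward on its own.
- stapler_mid (a point): red stapler, 136 x 36 x 43 mm, half-way up; to be left alone
- rubber_stamp: wooden rubber stamp with a knob, 29 x 60 x 75 mm; origin under its centre; to be left alone
- price_holder1: price card holder on a steel foot, 34 x 78 x 78 mm; origin under its centre; to be left alone
- price_holder2: price card holder on a steel foot, 34 x 78 x 78 mm; origin under its centre; to be left alone
- cinnamon_jar: spice jar with a dark cap, 45 mm in diameter, 105 mm tall; origin under its centre; to be left alone

How it is judged:
On the way:
1. the roll lies across both cheeks, its arbor on the bottom of the window and of the slot, the pad pushed back by the roll (horizontal distance between roll_mid and seat below 0.012 m and z of roll_mid in the frame of seat between -0.004 and 0.004 m and angle between the y axis of roll_mid and the y axis of seat, either way round below 0.06 rad and value of joint pad above 0.003 m), for 0.2 s.
At the end, for the whole second after the job is handed in: Roll centre within 5 mm fore-aft and 4 mm in height of the seat, at most 10 mm towards the pad and 4 mm away from it, parallel within 0.05 rad; pad pushed back over 3 mm; tear bar lying on the roll (0.08 to 0.25 rad); roll at rest (x of roll_mid in the frame of seat between -0.005 and 0.005 m and y of roll_mid in the frame of seat between -0.004 and 0.01 m and z of roll_mid in the frame of seat between -0.004 and 0.004 m and angle between the y axis of roll_mid and the y axis of seat, either way round below 0.05 rad and value of joint pad above 0.003 m and value of joint tear_bar between 0.08 and 0.25 rad and contact force between tear_bar and roll above 0.1 N and linear speed of roll below 0.02 m/s); the robot touches nothing.
It fails at once if a bystander on the counter (stapler, rubber stamp, price holders, spice jar) is pushed more than 30 mm (distance of any of stapler_mid, rubber_stamp, price_holder1, price_holder2, cinnamon_jar from where it was at the start of the episode above 0.03 m).
It also fails if it takes over 45 s, if anything falls off the work surface, if the arm or the gripper's body presses on something with over 40 N, if the wrist force passes 120 N, or if a joint passes its speed limit or range.

### The arm

A 7-joint arm with a two-finger parallel gripper is mounted at the origin on a cart in front of the work surface, level with it; the furniture and walls round the work are solid. World frame = base frame: x ahead of the robot, y to its left, z up, the work surface at z = 0. Lengths are in m, angles in rad, forces in N, time in s.
With the tool pointing down it reaches from about 0.425 to 0.925 m from the base axis. Payload 6.8 kg.
Tool frame: the origin (TCP) lies at the very end of the fingers, on their centre line; the grasp point (between the pads) lies 19 mm behind it; z points along the fingers, y is the direction in which the jaws open and shut (so a half turn about z gives the same grasp; the last joint's range is limited). The gripper opens to 85 mm and grips with 20 to 120 N. Pads are 22 mm wide; open, the fingers measure 114 mm over their backs; the gripper's body (76 mm by 85 mm) begins 54 mm behind the grasp point. The pads swing forward as they close: fully open they stand 13 mm farther back than shut.
Start: joints at [1.019, 0.477, 0.022, 1.555, -0.011, 1.109, -0.083], TCP at [0.29, -0.61, 0.231] pointing down, gripper open.
Joint ranges: [-2.96, 2.96], [-0.34, 2.1], [-1.41, 1.46], [0.24, 2.44], [-1.37, 4.51], [0.17, 1.92], [-2.96, 2.96]. Speed limits (rad/s): [2.39, 2.39, 3.14, 3.14, 3.14, 3.14, 3.14].

### API

Orientations are given as a rotation vector (axis times angle).
In Python, from bench import monitor, viewer, job gives the robot as it stands. The module is installed in compiled form; this text tells all that it offers.
- The arm moves only by the tool drive_tool, never from a script. Its argument "commands" is a list of rows, each an object with "linear": the shift along the tool's x, y, z in m, a list of three; "dr": the turn, a rotation vector about the tool's x, y, z in degrees, a list of three; "jaw": the closure, from 0 (fully open) to 1 (shut). A call has 1 to 8 rows; each row shifts and turns the pose as measured when the row begins, along the tool's axes as they then stand; what a row does not reach is not made up. A row lasts 1/8 s, in which the tool goes at most 62.5 mm and 10.7 degrees, less where a joint would pass 70% of its speed; a pose out of reach is approached as far as the arm can. A call is refused whole if a number of a shift passes 0.0625 or a number of a turn 10.7, either way. A call with a gripper value outside its range is refused whole. The fingers move at their own pace and stop on an object; "force" is the grip in N (left out, the last holds). Time passes only in rows, so rows that do not move let the fingers close. It gives the time, the measured TCP pose, the force and the opening at its end, in the units of the state.
- monitor.get_obs(): the state, without advancing time (a new reading comes with each control period).
- viewer.grab_frame(name): name is "scene" or "side" or "wrist"; returns the picture (420x560x3 uint8, red, green, blue); there is no depth.
- viewer.calibration(name): a dict with "K" (3x3 intrinsics, pixels), "R" (3x3) and "t" (3): a world point X has camera coordinates R X + t. Camera axes: x right, y down, z forward; pixel columns grow to the right and rows downward; lengths in m; the calibration is good to about 2 mm. A picture is of the moment at which its call begins: read the wrist's pose just before it. calibration takes no time and is no camera call; for the wrist camera it gives the pose at the moment of the call.
- job.hand_in(): hands the job in, once; it reports no verdict.
The state is a dict: "clock": time; "joints": joint angles; "qvel": joint speeds; "tau": joint torques, N m; "tcp_pos": TCP position; "orientation": TCP orientation; "contact_force": force on the tool from outside, world axes, zero at the start; "moment": the same for the moment, N m; "grip_width": finger opening in m.
Only numpy, scipy, OpenCV 4.12 (cv2) and the standard library are available. Lean on these libraries where they do the work, as an engineer would, in place of code of your own. Each camera call takes 0.05 s, during which the arm holds its last target.

## Working session

There is one attempt and no reset: what is moved stays moved. The work goes in short steps, Python scripts to look and compute and a tool call to move; the robot and the scene stay as the last step left them, time stands still between calls to the robot, and variables do not carry over. Pictures are saved under pics/ and viewed, and the job is handed in when it is done.

Besides the shell and the picture viewer there is one more tool, called after "Call:" in YAML: its name, and indented under it one key for each argument. drive_tool: Moves the arm, as the interface text tells. Its arguments: {"type":"object","properties":{"commands":{"type":"array"},"force":{"type":"number"}},"required":["commands"]}

```bash
mkdir -p pics; python3 - <<'E'
from bench import monitor, viewer
import cv2
print(monitor.get_obs())
for n in ["scene","side","wrist"]:
    c=viewer.calibration(n); print(n,c)
    f=viewer.grab_frame(n); cv2.imwrite(f"pics/{n}0.png",f[:,:,::-1])
E
```

```text
{'clock': 0.0, 'joints': array([ 1.0188806 ,  0.47779359,  0.02235437,  1.55643582, -0.01149919,
        1.10930189, -0.08309851]), 'qvel': array([ 8.35599133e-04, -7.55161877e-04, -3.57986156e-04, -3.93181885e-04,
       -9.33672407e-04, -2.10565699e-04, -6.13179885e-05]), 'tau': array([ 1.23632843e-03, -5.96445072e+01,  1.60808645e+00, -2.81194943e+01,
        1.23282822e-02,  9.14891105e-03, -2.35823717e-05]), 'tcp_pos': array([ 0.28956514, -0.60908824,  0.23033697]), 'orientation': array([-3.06286805e+00, -6.91072224e-01,  8.40612257e-04]), 'contact_force': array([-0.86057407, -0.26270607,  0.71667741]), 'moment': array([-0.05032197, -0.00019246,  0.00968576]), 'grip_width': 0.08546975296477924}
scene {'K': array([[469.19793756,   0.        , 281.40064889],
       [  0.        , 469.19793756, 213.92132791],
       [  0.        ,   0.        ,   1.        ]]), 'R': array([[ 0.44505633, -0.89549875,  0.00261859],
       [-0.55648333, -0.2788568 , -0.78266544],
       [ 0.70160613,  0.34687301, -0.62243711]]), 't': array([-0.3292887 ,  0.37636465,  0.68668107])}
side {'K': array([[470.84216983,   0.        , 283.1286083 ],
       [  0.        , 470.84216983, 205.17355444],
       [  0.        ,   0.        ,   1.        ]]), 'R': array([[-0.94712309, -0.31981696, -0.02598029],
       [-0.11246209,  0.40669986, -0.9066132 ],
       [ 0.30051645, -0.8557525 , -0.42116211]]), 't': array([0.54603678, 0.16398791, 0.96307156])}
wrist {'K': array([[303.63033564,   0.        , 274.36151814],
       [  0.        , 303.63033564, 212.77347699],
       [  0.        ,   0.        ,   1.        ]]), 'R': array([[ 0.42881086, -0.90339057, -0.00259284],
       [-0.85797034, -0.40814661,  0.31193468],
       [-0.28285711, -0.1315364 , -0.95010001]]), 't': array([-0.67346656, -0.04165304,  0.38112172])}
```

View pics/scene0.png

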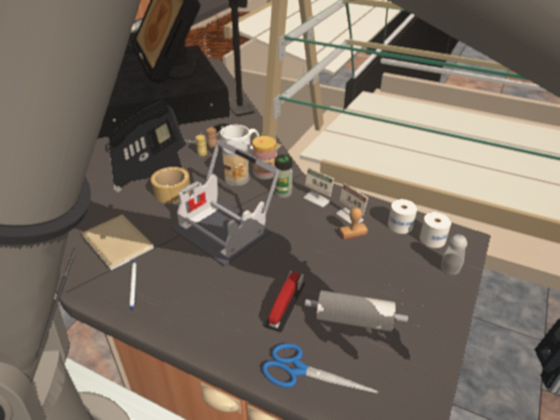

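View pics/side0.png

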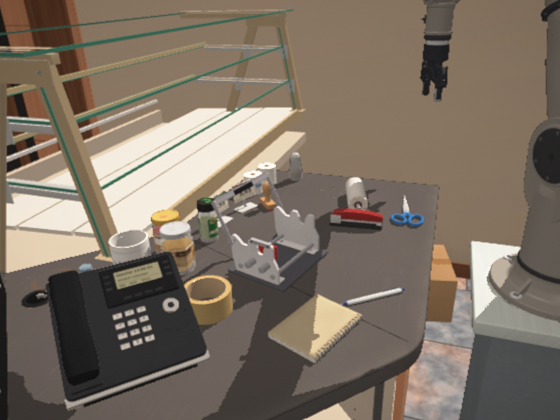

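View pics/wrist0.png

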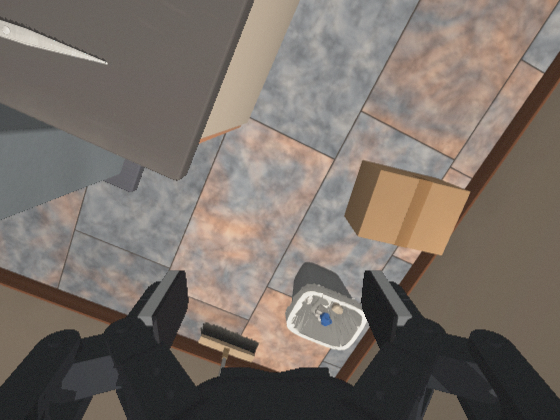

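The scene view shows the roll at about (355,310) with arbor stubs near (308,303) and (405,318). The dispenser is at about (225,215), with the stapler between them at (285,300). I'll zoom in next.

```bash
python3 - <<'E'
import cv2
a=cv2.imread('pics/scene0.png')
def crop(a,x0,y0,x1,y1,s,n): cv2.imwrite(n,cv2.resize(a[y0:y1,x0:x1],None,fx=s,fy=s,interpolation=cv2.INTER_CUBIC))
crop(a,170,135,300,265,4.5,'pics/c1.png')
crop(a,260,250,420,350,5,'pics/c2.png')
b=cv2.imread('pics/side0.png')
crop(b,200,160,340,290,4.5,'pics/c3.png')
crop(b,320,160,440,240,5,'pics/c4.png')
E
```

```text
(no output)
```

View pics/c1.png

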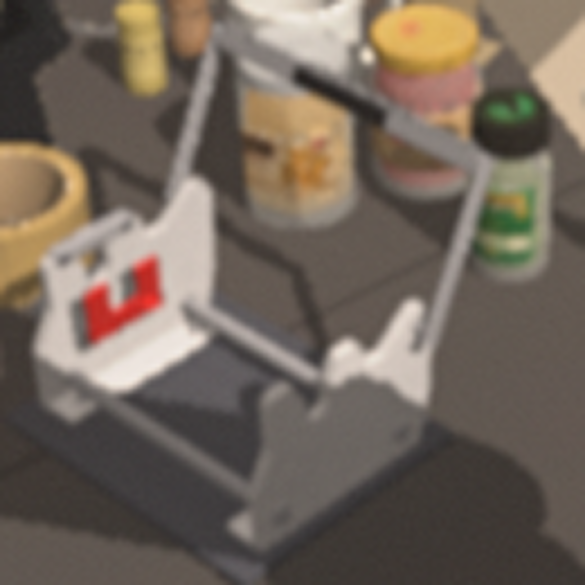

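View pics/c2.png

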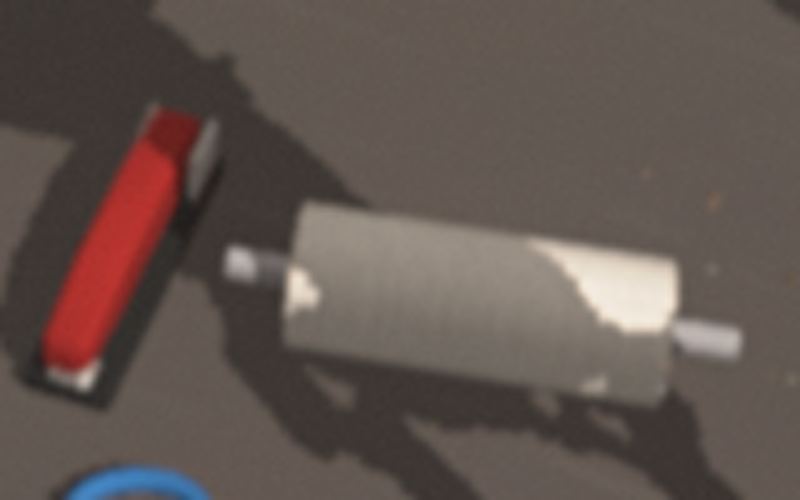

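View pics/c3.png

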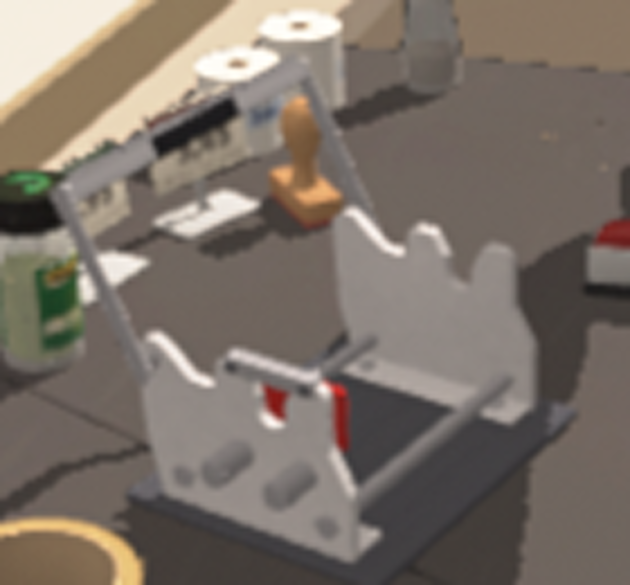

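View pics/c4.png

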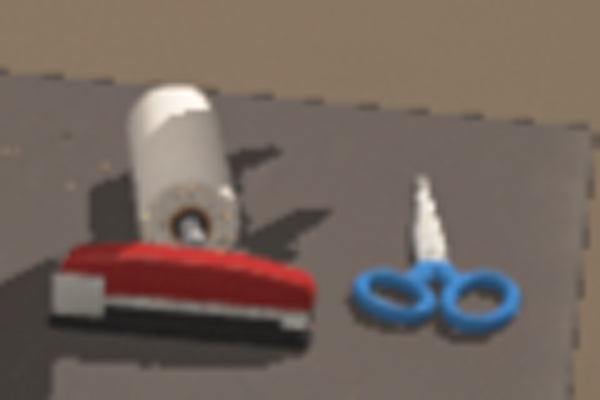

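```bash
cat > h.py <<'E'
import numpy as np, cv2
from bench import monitor, viewer
def ray(c,p):
    d=np.linalg.inv(c['K'])@np.array([p[0],p[1],1.]); R=np.array(c['R']);t=np.array(c['t'])
    return -R.T@t, R.T@d
def onz(c,p,z):
    o,d=ray(c,p); return o+d*(z-o[2])/d[2]
def tri(cs,ps):
    P=[c['K']@np.c_[c['R'],c['t']] for c in cs]
    X=cv2.triangulatePoints(P[0],P[1],np.array(ps[0],float).reshape(2,1),np.array(ps[1],float).reshape(2,1)).ravel()
    X=X[:3]/X[3]
    e=[]
    for p,q in zip(P,ps):
        x=p@np.r_[X,1]; e.append(np.hypot(*(x[:2]/x[2]-q)))
    return X,e
def proj(c,X):
    x=c['K']@(c['R']@np.array(X)+c['t']); return x[:2]/x[2]
E
python3 - <<'E'
from h import *
np.set_printoptions(precision=4,suppress=True)
S=viewer.calibration('scene');D=viewer.calibration('side')
a=onz(S,(305,302.4),.027);b=onz(S,(408.2,318.2),.027)
print('roll',a,b,np.linalg.norm(a-b),(a+b)/2,np.degrees(np.arctan2(*(b-a)[[1,0]])))
s=lambda x,y:(170+x/4.5,135+y/4.5); d=lambda x,y:(200+x/4.5,160+y/4.5)
for n,p,q in [('barL',s(217,40),d(62,188)),('barR',s(485,162),d(303,65)),('gripL',s(298,75),d(155,140)),('gripR',s(382,110),d(238,105)),
 ('strapF?',s(60,258),d(308,388)),('strapR',s(135,215),d(232,356)),
 ('Rfang front',s(275,390),d(495,248)),('Rfang rear',s(345,342),d(430,228)),('R slotbottom?',s(318,405),d(462,278)),('padtop front',s(95,295),d(340,388))]:
    X,e=tri([S,D],[p,q]); print(n,X,e)
E
```

```text
roll [ 0.4337 -0.2028  0.027 ] [ 0.4848 -0.3906  0.027 ] 0.1945905941496917 [ 0.4593 -0.2967  0.027 ] -74.77792647961083
barL [0.6779 0.1355 0.1638] [np.float64(0.7330937553685783), np.float64(0.8233038450979294)]
barR [ 0.6284 -0.0453  0.1654] [np.float64(1.076350295402684), np.float64(0.9677154920959171)]
gripL [0.6587 0.0754 0.167 ] [np.float64(0.10072716076015803), np.float64(0.10484655698352327)]
gripR [0.6407 0.0183 0.1679] [np.float64(1.831385692410802), np.float64(1.7789220484566355)]
strapF? [0.553  0.1583 0.0927] [np.float64(0.6336604103392722), np.float64(0.7098058713370201)]
strapR [0.5969 0.1428 0.0953] [np.float64(1.1809603854242754), np.float64(1.3180931930236472)]
Rfang front [0.5088 0.004  0.0956] [np.float64(0.5677358150332423), np.float64(0.5206625173250494)]
Rfang rear [ 0.5491 -0.0094  0.0975] [np.float64(1.7369741111973502), np.float64(1.5973244801371027)]
R slotbottom? [ 0.5299 -0.0048  0.0724] [np.float64(1.1670165215322656), np.float64(1.0758161431195483)]
padtop front [0.5469 0.1345 0.0808] [np.float64(0.8300503344407818), np.float64(0.9033799499071663)]
```

```bash
cat >> h.py <<'E'
from scipy.spatial.transform import Rotation as Ro
def down(jaw_deg,tilt=None):
    "tool pointing down with jaw (tool y) along world azimuth jaw_deg"
    a=np.radians(jaw_deg); y=np.array([np.cos(a),np.sin(a),0]); z=np.array([0,0,-1.]); x=np.cross(y,z)
    return Ro.from_matrix(np.c_[x,y,z])
def plan(p1,R1,n):
    o=monitor.get_obs(); p0=o['tcp_pos'];R0=Ro.from_rotvec(o['orientation'])
    dv=(R0.inv()*R1).as_rotvec()
    print('from',p0.round(4),'jaw az',np.degrees(np.arctan2(*R0.as_matrix()[[1,0],1])).round(2),'tilt',(R0.as_matrix()[:,2]).round(3),'clock',o['clock'],'F',o['contact_force'].round(1),'w',o['grip_width'].round(4))
    print('total tool shift',R0.inv().apply(p1-p0).round(4),'dr',np.degrees(dv).round(2),'world',(p1-p0).round(4))
    for i in range(n):
        Ri=R0*Ro.from_rotvec(dv*i/n)
        print((Ri.inv().apply((p1-p0)/n)).round(4),np.degrees(dv/n).round(2))
E
python3 - <<'E'
from h import *
S=viewer.calibration('scene')
for p in [(377,391),(285,365),(330,375),(272,325)]: print(onz(S,p,0).round(3))
w=viewer.calibration('wrist');print('cam',-w['R'].T@w['t'])
plan(np.array([.459,-.297,.15]),down(15.0),8)
E
```

```text
[ 0.333 -0.381  0.   ]
[ 0.309 -0.221  0.   ]
[ 0.326 -0.3    0.   ]
[ 0.376 -0.161  0.   ]
cam [ 0.36087802 -0.57531854  0.3734807 ]Traceback (most recent call last):
  File "<stdin>", line 5, in <module>
  File "h.py", line 26, in plan
    print('from',p0.round(4),'jaw az',np.degrees(np.arctan2(*R0.as_matrix()[[1,0],1])).round(2),'tilt',(R0.as_matrix()[:,2]).round(3),'clock',o['clock'],'F',o['contact_force'].round(1),'w',o['grip_width'].round(4))
                                                                                                                                                                                             ^^^^^^^^^^^^^^^^^^^^^
AttributeError: 'float' object has no attribute 'round'
```

```bash
sed -i "s/o\['grip_width'\].round(4)/round(o['grip_width'],4)/" h.py
python3 - <<'E'
from h import *
plan(np.array([.459,-.297,.13]),down(15.0),8)
E
```

```text
from [ 0.2896 -0.6092  0.2306] jaw az -64.57 tilt [-0.001  0.001 -1.   ] clock 0.15 F [ 0.7  0.6 -0.2] w 0.0853
total tool shift [ 0.287  -0.2091  0.1008] dr [-7.000e-02 -5.000e-02 -7.957e+01] world [ 0.1694  0.3122 -0.1006]
[ 0.0359 -0.0261  0.0126] [-0.01 -0.01 -9.95]
[ 0.0399 -0.0195  0.0126] [-0.01 -0.01 -9.95]
[ 0.0426 -0.0124  0.0126] [-0.01 -0.01 -9.95]
[ 0.0441 -0.0048  0.0126] [-0.01 -0.01 -9.95]
[0.0443 0.0029 0.0126] [-0.01 -0.01 -9.95]
[0.0431 0.0105 0.0126] [-0.01 -0.01 -9.95]
[0.0407 0.0178 0.0126] [-0.01 -0.01 -9.95]
[0.037  0.0245 0.0126] [-0.01 -0.01 -9.95]
```

Call:
drive_tool:
  commands:
    - {"linear": [0.036, -0.026, 0.0125], "dr": [0, 0, -10], "jaw": 0}
    - {"linear": [0.04, -0.0195, 0.0125], "dr": [0, 0, -10], "jaw": 0}
    - {"linear": [0.0425, -0.0125, 0.0125], "dr": [0, 0, -10], "jaw": 0}
    - {"linear": [0.044, -0.005, 0.0125], "dr": [0, 0, -10], "jaw": 0}
    - {"linear": [0.044, 0.003, 0.0125], "dr": [0, 0, -10], "jaw": 0}
    - {"linear": [0.043, 0.0105, 0.0125], "dr": [0, 0, -10], "jaw": 0}
    - {"linear": [0.0405, 0.018, 0.0125], "dr": [0, 0, -10], "jaw": 0}
    - {"linear": [0.037, 0.0245, 0.0125], "dr": [0, 0, -10], "jaw": 0}
  force: 80

```text
clock: 1.15
tcp_pos: [0.454, -0.2892, 0.1264]
orientation: [-1.856, -2.534, 0.004]
contact_force: [0.1, -0.2, 0.5]
grip_width: 0.0852
```

```bash
python3 - <<'E'
from h import *
plan(np.array([.459,-.297,.13]),down(15.0),4)
cv2.imwrite('pics/w1.png',viewer.grab_frame('wrist')[:,:,::-1])
w=viewer.calibration('wrist'); np.savez('w1.npz',**w)
E
```

```text
from [ 0.454  -0.2892  0.1264] jaw az 17.54 tilt [-0.002 -0.002 -1.   ] clock 1.15 F [ 0.1 -0.2  0.5] w 0.0852
total tool shift [-0.0089  0.0024 -0.0036] dr [-0.14  0.06  2.54] world [ 0.005  -0.0078  0.0036]
[-0.0022  0.0006 -0.0009] [-0.04  0.01  0.64]
[-0.0022  0.0006 -0.0009] [-0.04  0.01  0.64]
[-0.0022  0.0007 -0.0009] [-0.04  0.01  0.64]
[-0.0022  0.0007 -0.0009] [-0.04  0.01  0.64]
```

View pics/w1.png

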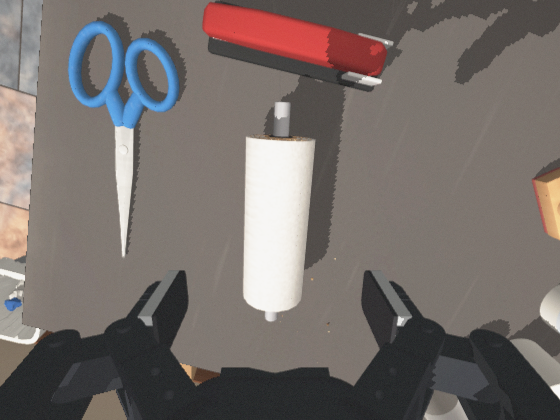

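The wrist view shows the roll between the open fingers, with stub tips at about (282,102) and (271,320).

```bash
python3 - <<'E'
from h import *
w=dict(np.load('w1.npz'))
a=onz(w,(282,103),.027);b=onz(w,(271.5,320),.027);print(a,b,np.linalg.norm(a-b),(a+b)/2,np.degrees(np.arctan2(*(a-b)[[1,0]])))
plan(np.array([*((a+b)/2)[:2],.005]),down(np.degrees(np.arctan2(*(a-b)[[1,0]]))-90),4)
E
```

```text
[ 0.43292332 -0.19694973  0.027     ] [ 0.48565585 -0.38234676  0.027     ] 0.19275055381598766 [ 0.45928958 -0.28964825  0.027     ] 105.87735563249929
from [ 0.4565 -0.2817  0.1251] jaw az 18.41 tilt [-0.002  0.003 -1.   ] clock 1.2 F [ 1.9  5.3 -0.7] w 0.0854
total tool shift [-0.0088  0.0002  0.12  ] dr [-0.06 -0.22  2.54] world [ 0.0028 -0.0079 -0.1201]
[-0.0022  0.0001  0.03  ] [-0.01 -0.05  0.63]
[-0.0022  0.0001  0.03  ] [-0.01 -0.05  0.63]
[-0.0022  0.0001  0.03  ] [-0.01 -0.05  0.63]
[-0.0021  0.0001  0.03  ] [-0.01 -0.05  0.63]
```

The picture was taken while the arm was still settling. Correcting for that 8 mm of travel, the wrist view agrees with the scene camera (0.458, -0.297). Descending there.

Call:
drive_tool:
  commands:
    - {"linear": [-0.015, -0.0035, 0.02], "dr": [0, 0, 3.4], "jaw": 0}
    - {"linear": [0, 0, 0.03], "dr": [0, 0, 0], "jaw": 0}
    - {"linear": [0, 0, 0.02], "dr": [0, 0, 0], "jaw": 0}
    - {"linear": [0, 0, 0], "dr": [0, 0, 0], "jaw": 0}

```text
clock: 1.7
tcp_pos: [0.4587, -0.2951, 0.0528]
orientation: [-1.908, -2.49, -0.003]
contact_force: [-0.2, 0.4, 0.4]
grip_width: 0.0855
```

```bash
python3 - <<'E'
from h import *
plan(np.array([.458,-.297,.005]),down(15),2)
E
```

```text
from [ 0.4587 -0.2951  0.0528] jaw az 15.09 tilt [-0.002  0.004 -1.   ] clock 1.7 F [-0.2  0.4  0.4] w 0.0855
total tool shift [-0.0019 -0.0011  0.0478] dr [-0.07 -0.28  0.09] world [-0.0007 -0.0019 -0.0478]
[-0.0009 -0.0006  0.0239] [-0.03 -0.14  0.04]
[-0.0009 -0.0006  0.0239] [-0.03 -0.14  0.04]
```

Call:
drive_tool:
  commands:
    - {"linear": [-0.001, -0.001, 0.025], "dr": [0, 0, 0], "jaw": 0}
    - {"linear": [0, 0, 0.02], "dr": [0, 0, 0], "jaw": 0}
    - {"linear": [0, 0, 0], "dr": [0, 0, 0], "jaw": 1}
    - {"linear": [0, 0, 0], "dr": [0, 0, 0], "jaw": 1}
    - {"linear": [0, 0, 0], "dr": [0, 0, 0], "jaw": 1}
    - {"linear": [0, 0, 0], "dr": [0, 0, 0], "jaw": 1}
  force: 80

```text
clock: 2.45
tcp_pos: [0.4606, -0.2987, 0.0126]
orientation: [1.912, 2.49, 0.003]
contact_force: [-0.5, -0.5, -3.4]
grip_width: 0.0518
```

```bash
python3 - <<'E'
from h import *
plan(np.array([.458,-.297,.2]),down(15),4)
cv2.imwrite('pics/w2.png',viewer.grab_frame('wrist')[:,:,::-1])
E
```

```text
from [ 0.4606 -0.2987  0.0126] jaw az 14.94 tilt [ 0.003  0.    -1.   ] clock 2.45 F [-0.5 -0.5 -3.4] w 0.0518
total tool shift [ 0.0022 -0.0015 -0.1874] dr [ 0.18  0.03 -0.06] world [-0.0026  0.0017  0.1874]
[ 0.0006 -0.0004 -0.0469] [ 0.05  0.01 -0.01]
[ 0.0006 -0.0004 -0.0469] [ 0.05  0.01 -0.01]
[ 0.0006 -0.0004 -0.0469] [ 0.05  0.01 -0.01]
[ 0.0006 -0.0005 -0.0469] [ 0.05  0.01 -0.01]
```

View pics/w2.png

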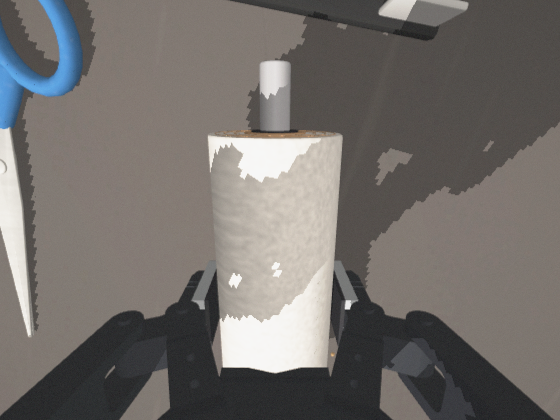

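The jaws close on the roll at its middle, with the left stub visible at (275,62). Lifting.

Call:
drive_tool:
  commands:
    - {"linear": [0, 0, -0.03], "dr": [0, 0, 0], "jaw": 1}
    - {"linear": [0, 0, -0.04], "dr": [0, 0, 0], "jaw": 1}
    - {"linear": [0, 0, -0.05], "dr": [0, 0, 0], "jaw": 1}
    - {"linear": [0, 0, -0.04], "dr": [0, 0, 0], "jaw": 1}
    - {"linear": [0, 0, 0], "dr": [0, 0, 0], "jaw": 1}

```text
clock: 3.12
tcp_pos: [0.4589, -0.2982, 0.1769]
orientation: [-1.913, -2.492, -0.003]
contact_force: [0.1, -0.2, -2.6]
grip_width: 0.0518
```

```bash
python3 - <<'E'
from h import *
th=np.radians(-16.5); s=np.array([.550,.067]); y=np.array([-np.sin(th),np.cos(th)])
c=s-y*.06
plan(np.array([*c,.19]),down(-16.5),8)
cv2.imwrite('pics/w3.png',viewer.grab_frame('wrist')[:,:,::-1])
E
```

```text
from [ 0.4589 -0.2982  0.1769] jaw az 14.96 tilt [ 0.001  0.002 -1.   ] clock 3.125 F [ 0.1 -0.2 -2.6] w 0.0518
total tool shift [ 0.2781  0.151  -0.0125] dr [ 0.05 -0.1  31.46] world [0.074  0.3076 0.0131]
[ 0.0348  0.0189 -0.0016] [ 0.01 -0.01  3.93]
[ 0.036   0.0164 -0.0016] [ 0.01 -0.01  3.93]
[ 0.037   0.0139 -0.0016] [ 0.01 -0.01  3.93]
[ 0.0379  0.0114 -0.0016] [ 0.01 -0.01  3.93]
[ 0.0386  0.0087 -0.0016] [ 0.01 -0.01  3.93]
[ 0.0391  0.0061 -0.0016] [ 0.01 -0.01  3.93]
[ 0.0394  0.0034 -0.0016] [ 0.01 -0.01  3.93]
[ 0.0395  0.0007 -0.0016] [ 0.01 -0.01  3.93]
```

View pics/w3.png

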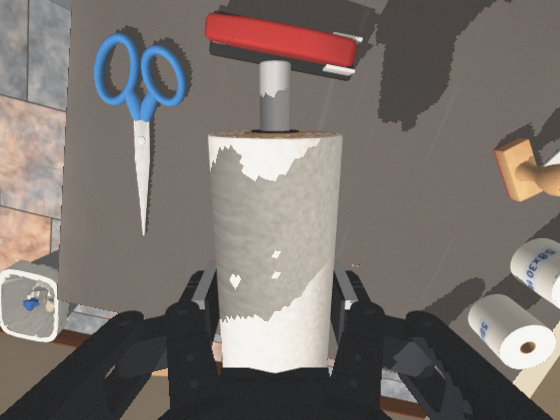

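The roll came up without slipping: the stub is at the same pixels as before the lift. Moving it over the dispenser.

Call:
drive_tool:
  commands:
    - {"linear": [0.035, 0.019, -0.002], "dr": [0, 0, 4], "jaw": 1}
    - {"linear": [0.036, 0.0165, -0.002], "dr": [0, 0, 4], "jaw": 1}
    - {"linear": [0.037, 0.014, -0.002], "dr": [0, 0, 4], "jaw": 1}
    - {"linear": [0.038, 0.0115, -0.002], "dr": [0, 0, 4], "jaw": 1}
    - {"linear": [0.0385, 0.009, -0.002], "dr": [0, 0, 4], "jaw": 1}
    - {"linear": [0.039, 0.006, -0.002], "dr": [0, 0, 4], "jaw": 1}
    - {"linear": [0.0395, 0.0035, -0.002], "dr": [0, 0, 4], "jaw": 1}
    - {"linear": [0.02, 0, 0], "dr": [0, 0, 2], "jaw": 1}

```text
clock: 4.18
tcp_pos: [0.5225, -0.0024, 0.1751]
orientation: [-2.496, -1.87, 0.027]
contact_force: [-1.0, 0.5, -1.6]
grip_width: 0.0521
```

Call:
drive_tool:
  commands:
    - {"linear": [0, 0, 0], "dr": [0, 0, 0], "jaw": 1}
    - {"linear": [0, 0, 0], "dr": [0, 0, 0], "jaw": 1}

```text
clock: 4.42
tcp_pos: [0.5204, -0.0019, 0.1722]
orientation: [-2.49, -1.873, 0.034]
contact_force: [-0.1, -0.7, -2.8]
grip_width: 0.0518
```

```bash
cat > snap.py <<'E'
from h import *
import sys,pickle
tag=sys.argv[1]; views=sys.argv[2].split(',')
for n in views:
    c=viewer.calibration(n); f=viewer.grab_frame(n); cv2.imwrite(f'pics/{tag}_{n}.png',f[:,:,::-1]); pickle.dump(c,open(f'{tag}_{n}.pkl','wb'))
o=monitor.get_obs(); print(o['clock'],o['tcp_pos'].round(4),o['contact_force'].round(1))
E
python3 snap.py a wrist,scene,side
python3 - <<'E'
from h import *
plan(np.array([.550,.067,.19]),down(-16.5),1)
a=cv2.imread('pics/a_scene.png')[120:280,160:360];b=cv2.imread('pics/a_side.png')[150:310,190:390]
cv2.imwrite('pics/a_c.png',cv2.resize(np.hstack([a,b]),None,fx=2,fy=2,interpolation=cv2.INTER_CUBIC))
E
```

```text
4.575 [ 0.521  -0.0021  0.173 ] [ 0.5 -0.  -2.7]
from [ 0.521  -0.0021  0.173 ] jaw az -16.21 tilt [-0.031  0.008 -0.999] clock 4.575 F [ 0.5 -0.  -2.7] w 0.052
total tool shift [ 0.0745  0.008  -0.0174] dr [-1.85  0.07  0.3 ] world [0.029  0.0691 0.017 ]
[ 0.0745  0.008  -0.0174] [-1.85  0.07  0.3 ]
```

View pics/a_wrist.png

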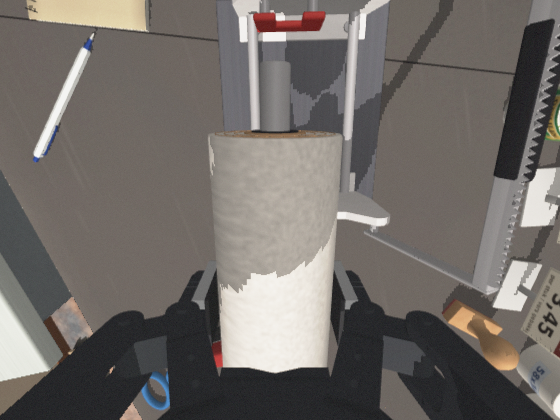

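View pics/a_c.png

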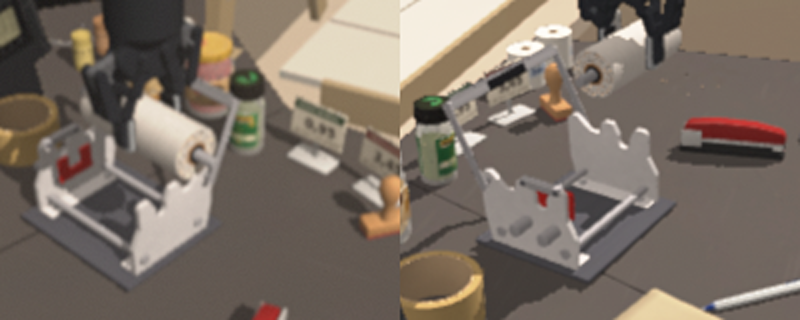

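```bash
python3 - <<'E'
import cv2
a=cv2.imread('pics/a_wrist.png')
cv2.imwrite('pics/a_z.png',cv2.resize(a[0:140,200:400],None,fx=4,fy=4,interpolation=cv2.INTER_CUBIC))
E
```

```text
(no output)
```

View pics/a_z.png

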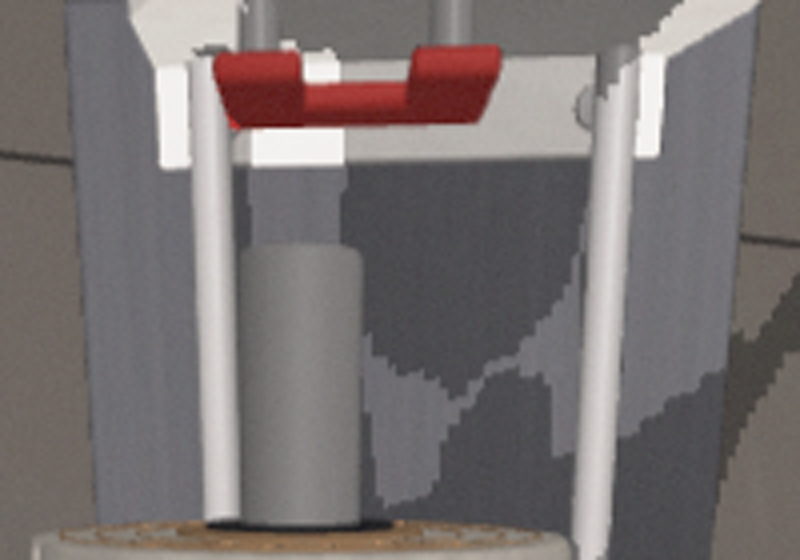

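```bash
python3 - <<'E'
from h import *
import pickle
np.set_printoptions(precision=4,suppress=True)
c=pickle.load(open('a_wrist.pkl','rb'))
z=lambda x,y:np.array([200+x/4,y/4,1.])
def vp(l1,l2):
    v=np.cross(np.cross(*l1),np.cross(*l2)); d=c['R'].T@np.linalg.inv(c['K'])@v; return d/np.linalg.norm(d)
d=vp((z(205,90),z(222,500)),(z(617,90),z(590,540))); print('rods',d,np.degrees(np.arctan2(d[1],d[0])))
p=lambda x,y:np.array([x,y,1.])
d=vp((p(210,140),p(222.5,365)),(p(342,140),p(328,365))); print('roll',d,np.degrees(np.arctan2(d[1],d[0])))
d=vp((z(72,90),z(97,500)),(z(742,90),z(708,540))); print('base',d,np.degrees(np.arctan2(d[1],d[0])))
th=np.radians(-16.5)
for n,q,h in [('gapc',z(358,52),.083),('padL',z(216,55),.083),('padR',z(501,48),.083),('stubtip top',z(302,245),.193),]:
    print(n,onz(c,q[:2],h))
o=monitor.get_obs();R=Ro.from_rotvec(o['orientation']);print(R.as_matrix(),o['tcp_pos'])
# stub tip along tool x from TCP
o_,d_=ray(c,z(302,245)[:2])
l=R.inv().apply(o_-o['tcp_pos']);m=R.inv().apply(d_); k=(-.0144-l[2])/m[2]; print('tip tool',l+k*m)
E
```

```text
rods [-0.2583 -0.9654 -0.0351] -104.97937819676389
roll [-0.2786 -0.9597  0.0363] -106.18984385540821
base [-0.2605 -0.9649  0.0327] -105.10708632347585
gapc [0.5656 0.1332 0.083 ]
padL [0.5429 0.1395 0.083 ]
padR [0.5883 0.127  0.083 ]
stubtip top [0.5475 0.0918 0.193 ]
[[ 0.2791  0.9598 -0.0313]
 [ 0.9603 -0.2789  0.0079]
 [-0.0011 -0.0322 -0.9995]] [ 0.521  -0.0021  0.173 ]
tip tool [ 0.0984 -0.0014 -0.0144]
```

Two views agree on the dispenser: yaw about -15.1°, seat about (0.548, 0.068). The right-cheek fangs and the brake fork give the same seat position within about 1 mm. I'll plan a tilted entry at 20°, left end down.

```bash
cat >> h.py <<'E'
import json,os
CFG=dict(seat=[.548,.068,.075],yaw=-15.1,off=[.0024,-.0014,-.0144])
if os.path.exists('cfg.json'): CFG.update(json.load(open('cfg.json')))
def frame():
    th=np.radians(CFG['yaw']); return np.array([np.cos(th),np.sin(th),0]),np.array([-np.sin(th),np.cos(th),0]),np.array([0,0,1.])
def roll_target(cx,cy,cz,phi):
    "mm, deg (right end up) -> TCP pose"
    X,Y,Z=frame(); f=np.radians(phi)
    tx=np.cos(f)*Y-np.sin(f)*Z; R=Ro.from_matrix(np.c_[tx,X,np.cross(tx,X)])
    c=np.array(CFG['seat'])+(cx*X+cy*Y+cz*Z)/1000
    return c-R.apply(CFG['off']),R
def roll_now():
    o=monitor.get_obs();R=Ro.from_rotvec(o['orientation']);X,Y,Z=frame()
    v=o['tcp_pos']+R.apply(CFG['off'])-np.array(CFG['seat']); a=R.as_matrix()[:,0]
    print('roll c mm',np.round([v@X*1e3,v@Y*1e3,v@Z*1e3],1),'phi',np.degrees(np.arcsin(-a[2])).round(2),'yawerr',np.degrees(a@X).round(2),'window z',round(v@Z*1e3-(89-v@Y*1e3)*np.tan(np.arcsin(-a[2])),1))
E
python3 - <<'E'
from h import *
roll_now()
plan(*roll_target(0,-10.2,61,20),4)
E
```

```text
roll c mm [ -8.7 -72.3 112.4] phi 0.07 yawerr 1.1 window z 112.2
from [ 0.521  -0.0021  0.173 ] jaw az -16.21 tilt [-0.031  0.008 -0.999] clock 4.575 F [ 0.5 -0.  -2.7] w 0.052
total tool shift [0.0576 0.0097 0.0493] dr [ -2.02 -19.95  -0.77] world [ 0.0238  0.053  -0.0497]
[0.0144 0.0024 0.0123] [-0.51 -4.99 -0.19]
[0.0154 0.0024 0.0111] [-0.51 -4.99 -0.19]
[0.0163 0.0023 0.0097] [-0.51 -4.99 -0.19]
[0.0171 0.0023 0.0083] [-0.51 -4.99 -0.19]
```

Call:
drive_tool:
  commands:
    - {"linear": [0.014, 0.0025, 0.008], "dr": [-0.5, -5, 0], "jaw": 1}
    - {"linear": [0.015, 0.0025, 0.007], "dr": [-0.5, -5, 0], "jaw": 1}
    - {"linear": [0.016, 0.0025, 0.006], "dr": [-0.5, -5, -0.2], "jaw": 1}
    - {"linear": [0.0, 0, 0], "dr": [-0.5, -5, -0.5], "jaw": 1}
    - {"linear": [0, 0, 0], "dr": [0, 0, 0], "jaw": 1}

```text
clock: 5.2
tcp_pos: [0.5414, 0.0312, 0.1472]
orientation: [2.308, 1.744, -0.418]
contact_force: [-0.1, 0.3, -2.1]
grip_width: 0.0516
```

```bash
python3 - <<'E'
from h import *
roll_now()
plan(*roll_target(0,-12,55,20),2)
E
python3 snap.py b wrist
```

```text
roll c mm [  1.9 -29.9  84.8] phi 20.65 yawerr 0.7 window z 40.0
from [0.5414 0.0312 0.1472] jaw az -15.8 tilt [-0.094 -0.34  -0.936] clock 5.2 F [-0.1  0.3 -2.1] w 0.0516
total tool shift [ 0.0274 -0.0021  0.0216] dr [-0.1   0.65 -0.7 ] world [ 0.003   0.0179 -0.0299]
[ 0.0137 -0.001   0.0108] [-0.05  0.33 -0.35]
[ 0.0136 -0.001   0.0109] [-0.05  0.33 -0.35]
5.25 [0.5414 0.03   0.1475] [ 0.4 -0.1 -1.5]
```

View pics/b_wrist.png

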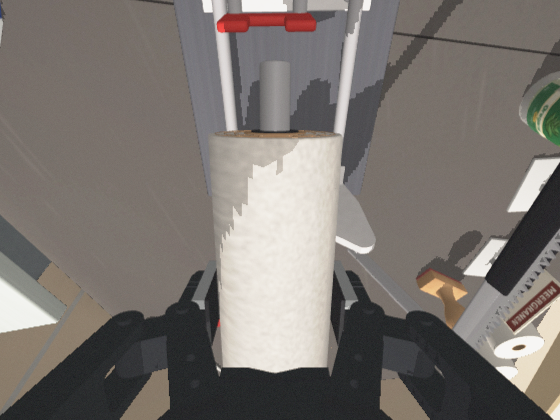

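Call:
drive_tool:
  commands:
    - {"linear": [0.014, -0.001, 0.0105], "dr": [0, 0.5, -0.7], "jaw": 1}
    - {"linear": [0.01, 0, 0.0105], "dr": [0, 0, 0], "jaw": 1}
    - {"linear": [0, 0, 0], "dr": [0, 0, 0], "jaw": 1}

```text
clock: 5.62
tcp_pos: [0.5447, 0.0425, 0.1178]
orientation: [2.312, 1.757, -0.408]
contact_force: [-0.2, -0.3, -3.4]
grip_width: 0.0517
```

```bash
python3 - <<'E'
from h import *
roll_now()
plan(*roll_target(0,-11,41,20),2)
E
python3 snap.py c wrist,side,scene
python3 - <<'E'
import cv2,numpy as np
a=cv2.imread('pics/c_scene.png')[140:260,170:310];b=cv2.imread('pics/c_side.png')[180:300,210:350];w=cv2.imread('pics/c_wrist.png')[0:140,190:353]
r=lambda i:cv2.resize(i,(400,int(400*i.shape[0]/i.shape[1])),interpolation=cv2.INTER_CUBIC)
cv2.imwrite('pics/c_c.png',np.vstack([np.hstack([r(a)[:342],r(b)[:342]]),np.hstack([cv2.resize(w,(300,257)),np.zeros((257,500,3),np.uint8)])]))
E
```

```text
roll c mm [  2.1 -18.3  55.5] phi 19.98 yawerr 0.39 window z 16.5
from [0.5447 0.0425 0.1178] jaw az -15.54 tilt [-0.092 -0.329 -0.94 ] clock 5.625 F [-0.2 -0.3 -3.4] w 0.0517
total tool shift [ 0.0118 -0.0021  0.0112] dr [-0.21 -0.02 -0.39] world [-0.0001  0.0076 -0.0145]
[ 0.0059 -0.001   0.0056] [-0.1  -0.01 -0.19]
[ 0.0059 -0.001   0.0056] [-0.1  -0.01 -0.19]
5.775 [0.5455 0.0424 0.1192] [ 0.7 -0.6 -2.6]
```

View pics/c_c.png

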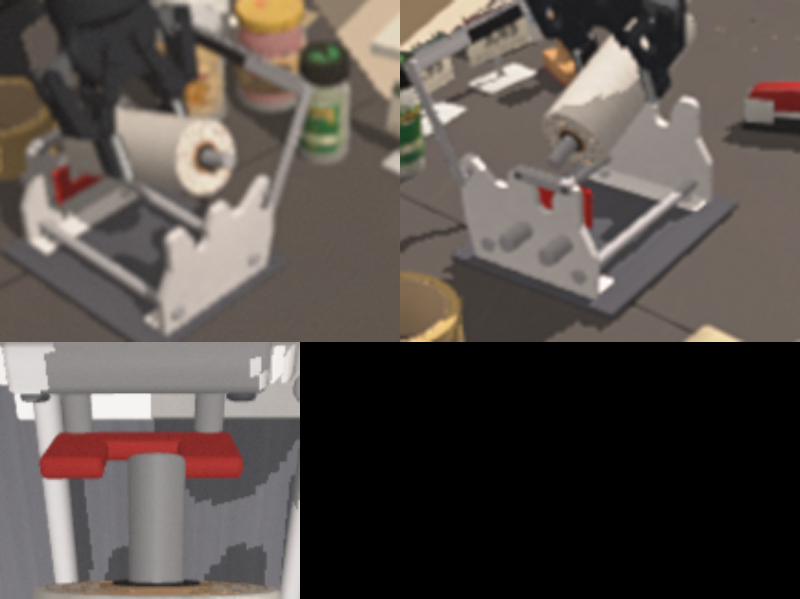

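In the wrist view the stub tip (zoomed x about 157) sits right of the fork's centre (about 142 to 147), so the roll is 2–3 mm too far to the rear. I'll measure it in that same image.

```bash
python3 - <<'E'
from h import *
import pickle
c=pickle.load(open('c_wrist.pkl','rb'))
f=cv2.imread('pics/c_wrist.png')[:120,190:353]
cv2.imwrite('pics/c_w.png',cv2.resize(f,None,fx=4.9,fy=4.9,interpolation=cv2.INTER_CUBIC))
hsv=cv2.cvtColor(f,cv2.COLOR_BGR2HSV); m=((hsv[...,0]<8)|(hsv[...,0]>172))&(hsv[...,1]>130)&(hsv[...,2]>60)
for r in range(44,80,2):
    x=np.where(m[r])[0]
    if len(x): print(r,x.min()+190,x.max()+190,[int(v)+190 for v in x[np.where(np.diff(x)>2)[0]]],[int(v)+190 for v in x[np.where(np.diff(x)>2)[0]+1]])
E
```

```text
50 222 314 [] []
52 220 315 [] []
54 219 316 [] []
56 218 317 [] []
58 216 318 [] []
60 215 319 [267] [283]
62 213 320 [259] [290]
64 212 321 [247] [291]
66 212 321 [246] [291]
68 212 321 [246] [291]
70 212 321 [245] [291]
72 213 320 [244] [291]
```

View pics/c_w.png

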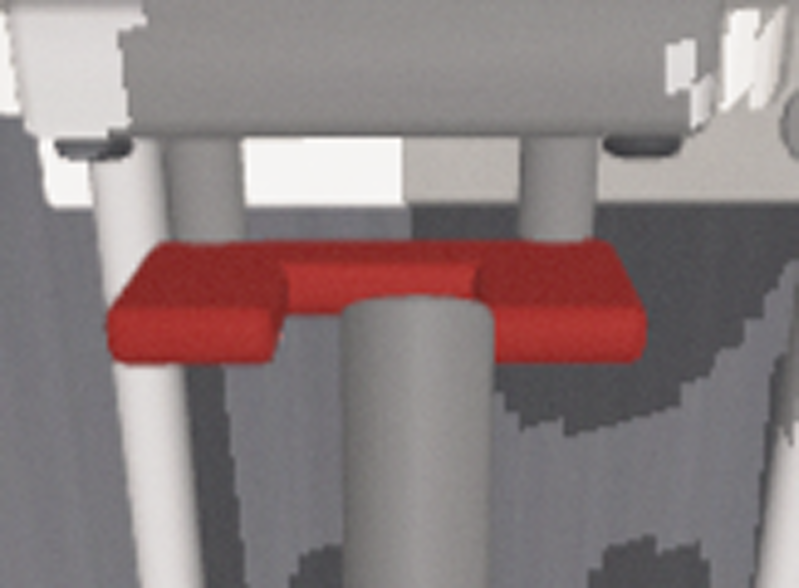

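```bash
python3 - <<'E'
from h import *
import pickle
c=pickle.load(open('c_wrist.pkl','rb'))
X,Y,Z=frame(); s=np.array(CFG['seat'])
for p in [(212,65),(321,65),(266.5,65),(212.5,73),(320.5,73)]:
    P=onz(c,p,.083)-s; print(p,(P@X*1e3).round(1),(P@Y*1e3).round(1))
# strap top corners
for p in [(190+130/4.9,134/4.9),(190+700/4.9,134/4.9)]:
    P=onz(c,p,.100)-s; print('strap',(P@X*1e3).round(1),(P@Y*1e3).round(1))
roll_now()
# stub tip: height of axis by roll estimate
o=monitor.get_obs();R=Ro.from_rotvec(o['orientation'])
tip=o['tcp_pos']+R.apply(np.array(CFG['off'])+[.096,0,0]); print('pred tip px',proj(c,tip),'pred disp',((tip-s)@np.c_[X,Y,Z]*1e3).round(1))
o_,d_=ray(c,(275.2,66)); l=R.inv().apply(o_-o['tcp_pos']);m=R.inv().apply(d_);k=(.0984-l[0])/m[0];print('tip in tool if x=.0984',l+k*m)
E
```

```text
(212, 65) -23.9 67.6
(321, 65) 23.0 67.2
(266.5, 65) -0.5 67.4
(212.5, 73) -24.1 64.4
(320.5, 73) 23.0 64.0
strap -17.3 83.4
strap 23.7 83.1
roll c mm [  2.9 -18.2  56.9] phi 19.96 yawerr 0.44 window z 18.0
pred tip px [276.00537694  61.56315302] pred disp [ 3.6 72.  24.1]
tip in tool if x=.0984 [ 0.0984     -0.00170036 -0.00303508]
```

```bash
echo '{"seat":[0.5474,0.0677,0.075],"yaw":-15.3}'>cfg.json; python3 - <<'E'
from h import *
roll_now()
plan(*roll_target(0,-11,42,20),2)
E
```

```text
roll c mm [  3.4 -17.7  56.9] phi 19.96 yawerr 0.25 window z 18.1
from [0.5455 0.0424 0.1192] jaw az -15.55 tilt [-0.091 -0.329 -0.94 ] clock 5.775 F [ 0.7 -0.6 -2.6] w 0.0523
total tool shift [ 0.0114 -0.0035  0.0117] dr [-0.03 -0.04 -0.25] world [-0.0015  0.0074 -0.0149]
[ 0.0057 -0.0017  0.0059] [-0.01 -0.02 -0.13]
[ 0.0057 -0.0017  0.0059] [-0.01 -0.02 -0.13]
```

Call:
drive_tool:
  commands:
    - {"linear": [0.0055, -0.002, 0.006], "dr": [0, 0, 0], "jaw": 1}
    - {"linear": [0.0055, -0.0015, 0.006], "dr": [0, 0, -0.2], "jaw": 1}
    - {"linear": [0, 0, 0], "dr": [0, 0, 0], "jaw": 1}

```text
clock: 6.15
tcp_pos: [0.5439, 0.0499, 0.1037]
orientation: [2.309, 1.76, -0.405]
contact_force: [0.1, 0.2, -2.3]
grip_width: 0.0517
```

```bash
cat > look.py <<'E'
import sys,os,subprocess
tag=sys.argv[1]
from h import *
import pickle
r=lambda i:cv2.resize(i,(400,300),interpolation=cv2.INTER_CUBIC)
ims={}
for n in ['wrist','side','scene']:
    pickle.dump(viewer.calibration(n),open(f'{tag}_{n}.pkl','wb')); f=viewer.grab_frame(n)[:,:,::-1]; ims[n]=f; cv2.imwrite(f'pics/{tag}_{n}.png',f)
w=ims['wrist'][0:135,190:370];a=ims['scene'][150:255,170:310];b=ims['side'][185:290,215:355];b2=ims['side'][225:273,245:309]
cv2.imwrite(f'pics/{tag}_m.png',np.vstack([np.hstack([r(w),r(b2)]),np.hstack([r(a),r(b)])]))
E
python3 - <<'E'
from h import *
roll_now()
plan(*roll_target(0,-11,42,20),2)
E
python3 look.py d
```

```text
roll c mm [ -0.1 -11.   41.4] phi 19.92 yawerr 0.07 window z 5.1
from [0.5439 0.0499 0.1037] jaw az -15.36 tilt [-0.09  -0.329 -0.94 ] clock 6.15 F [ 0.1  0.2 -2.3] w 0.0517
total tool shift [-0.0003  0.0001 -0.0006] dr [ 0.02 -0.08 -0.07] world [ 0.     -0.0001  0.0006]
[-0.0001  0.     -0.0003] [ 0.01 -0.04 -0.03]
[-0.0001  0.     -0.0003] [ 0.01 -0.04 -0.03]
```

View pics/d_m.png

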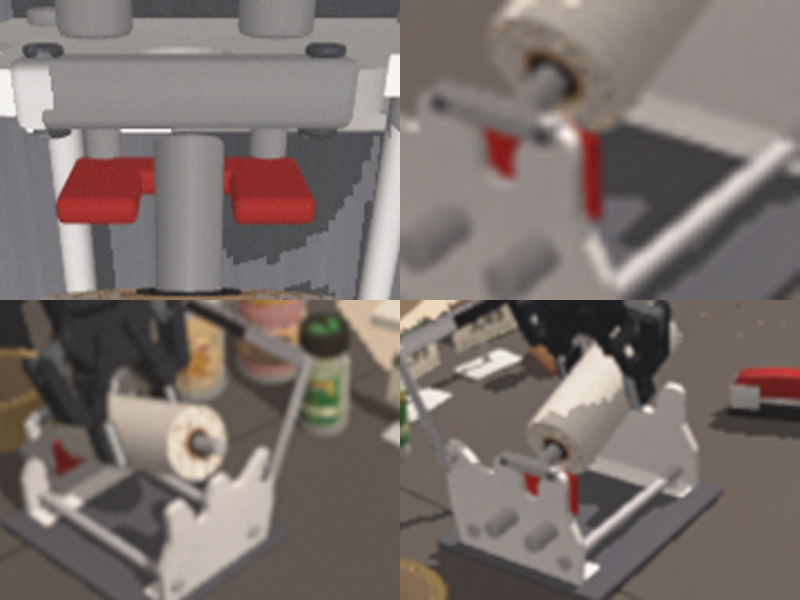

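The stub is centred between the fork prongs and lines up with the strap's middle. Pushing endways, with a force check.

Call:
drive_tool:
  commands:
    - {"linear": [0.005, 0, -0.0005], "dr": [0, 0, 0], "jaw": 1}
    - {"linear": [0.005, 0, 0], "dr": [0, 0, 0], "jaw": 1}
    - {"linear": [0, 0, 0], "dr": [0, 0, 0], "jaw": 1}

```text
clock: 6.68
tcp_pos: [0.5475, 0.0595, 0.1016]
orientation: [2.309, 1.758, -0.402]
contact_force: [-0.3, -0.1, -2.8]
grip_width: 0.0517
```

```bash
python3 - <<'E'
from h import *
roll_now()
plan(*roll_target(0,7.5,34.5,20),2)
E
python3 look.py e
```

```text
roll c mm [ 0.9 -0.8 39.3] phi 19.88 yawerr 0.15 window z 6.9
from [0.5475 0.0595 0.1016] jaw az -15.4 tilt [-0.088 -0.328 -0.94 ] clock 6.675 F [-0.3 -0.1 -2.8] w 0.0517
total tool shift [ 0.0094 -0.0009  0.0017] dr [ 0.1  -0.12 -0.15] world [ 0.0013  0.0082 -0.0048]
[ 0.0047 -0.0005  0.0009] [ 0.05 -0.06 -0.07]
[ 0.0047 -0.0005  0.0009] [ 0.05 -0.06 -0.07]
```

View pics/e_m.png

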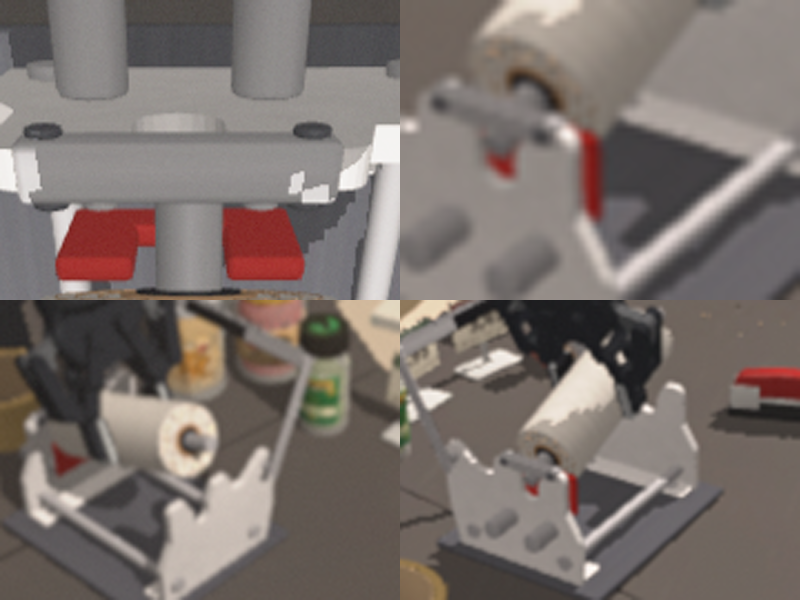

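The stub has gone under the strap (the tip shows in the window at zoom (490,140)) and the force hasn't changed. Continuing into the pad.

Call:
drive_tool:
  commands:
    - {"linear": [0.005, -0.001, 0.001], "dr": [0, 0, 0], "jaw": 1}
    - {"linear": [0.004, 0, 0.001], "dr": [0, 0, 0], "jaw": 1}
    - {"linear": [0, 0, 0], "dr": [0, 0, 0], "jaw": 1}

```text
clock: 7.2
tcp_pos: [0.5481, 0.0638, 0.0971]
orientation: [2.309, 1.752, -0.409]
contact_force: [-2.3, -3.9, 0.3]
grip_width: 0.0518
```

```bash
python3 - <<'E'
from h import *
roll_now()
plan(*roll_target(0,8,4+81*np.tan(np.radians(14)),14),3)
E
python3 look.py f
```

```text
roll c mm [ 0.4  3.7 34.8] phi 20.2 yawerr 0.31 window z 3.4
from [0.5481 0.0638 0.0971] jaw az -15.57 tilt [-0.09  -0.333 -0.938] clock 7.2 F [-2.3 -3.9  0.3] w 0.0518
total tool shift [ 0.0093 -0.0004  0.0086] dr [ 0.07  6.2  -0.31] world [ 0.0012  0.0057 -0.0113]
[ 0.0031 -0.0001  0.0029] [ 0.02  2.07 -0.1 ]
[ 0.003  -0.0001  0.003 ] [ 0.02  2.07 -0.1 ]
[ 0.0029 -0.0001  0.0031] [ 0.02  2.07 -0.1 ]
```

View pics/f_m.png

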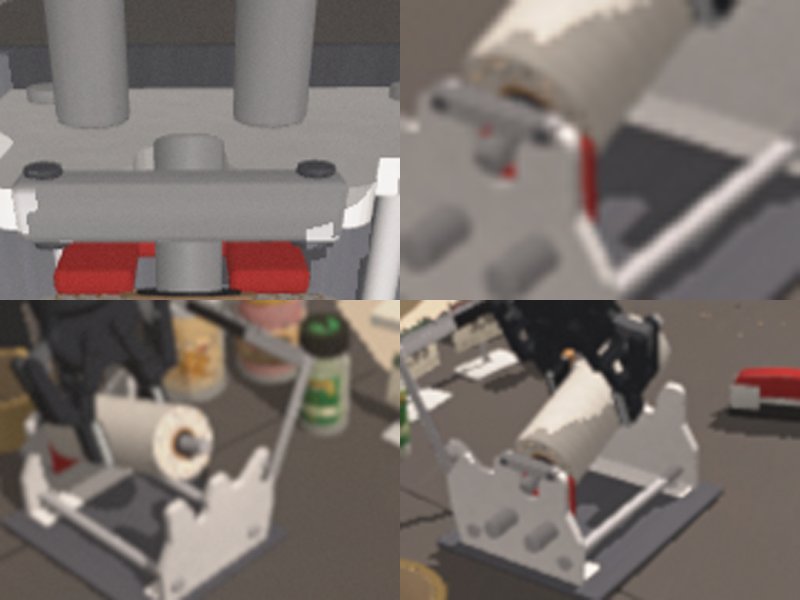

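The stub is through the window but slightly toward the rear edge (pale hole edge visible only on the left, zoom x 135–155). I'll correct by -1.5 mm while pushing on and lowering the right end.

Call:
drive_tool:
  commands:
    - {"linear": [0.006, -0.0015, 0.001], "dr": [0, 0, 0], "jaw": 1}
    - {"linear": [0.0025, 0, 0.003], "dr": [0, 2, -0.3], "jaw": 1}
    - {"linear": [0.002, 0, 0.003], "dr": [0, 2, 0], "jaw": 1}
    - {"linear": [0, 0, 0.001], "dr": [0, 1, 0], "jaw": 1}

```text
clock: 7.85
tcp_pos: [0.5481, 0.0673, 0.0864]
orientation: [2.358, 1.795, -0.315]
contact_force: [-2.1, -6.2, 1.8]
grip_width: 0.0519
```

```bash
python3 - <<'E'
from h import *
roll_now()
plan(*roll_target(-.8,8,4+81*np.tan(np.radians(8)),8),3)
E
```

```text
roll c mm [-0.6  5.9 24.6] phi 15.27 yawerr 0.15 window z 1.9
from [0.5481 0.0673 0.0864] jaw az -15.44 tilt [-0.069 -0.254 -0.965] clock 7.85 F [-2.1 -6.2  1.8] w 0.0519
total tool shift [ 0.0063 -0.0002  0.0085] dr [ 0.02  7.27 -0.15] world [ 0.0008  0.0037 -0.0099]
[ 0.0021 -0.0001  0.0028] [ 0.01  2.42 -0.05]
[ 0.002  -0.0001  0.0029] [ 0.01  2.42 -0.05]
[ 0.0019 -0.0001  0.003 ] [ 0.01  2.42 -0.05]
```

Call:
drive_tool:
  commands:
    - {"linear": [0.003, 0, -0.003], "dr": [0, 0, 0], "jaw": 1}
    - {"linear": [0.001, 0, 0], "dr": [0, 0, 0], "jaw": 1}

```text
clock: 8.1
tcp_pos: [0.5479, 0.0677, 0.0876]
orientation: [2.36, 1.791, -0.321]
contact_force: [-0.4, -4.9, -1.7]
grip_width: 0.052
```

```bash
python3 - <<'E'
from h import *
roll_now()
plan(*roll_target(-.8,8,4+81*np.tan(np.radians(8)),8),3)
E
python3 look.py g
```

```text
roll c mm [-0.9  6.3 25.9] phi 15.45 yawerr 0.3 window z 3.0
from [0.5479 0.0677 0.0876] jaw az -15.63 tilt [-0.073 -0.256 -0.964] clock 8.1 F [-0.4 -4.9 -1.7] w 0.052
total tool shift [0.0063 0.0001 0.0098] dr [-0.12  7.45 -0.31] world [ 0.0011  0.0033 -0.0112]
[0.0021 0.     0.0033] [-0.04  2.48 -0.1 ]
[0.002  0.     0.0034] [-0.04  2.48 -0.1 ]
[0.0018 0.     0.0034] [-0.04  2.48 -0.1 ]
```

View pics/g_m.png

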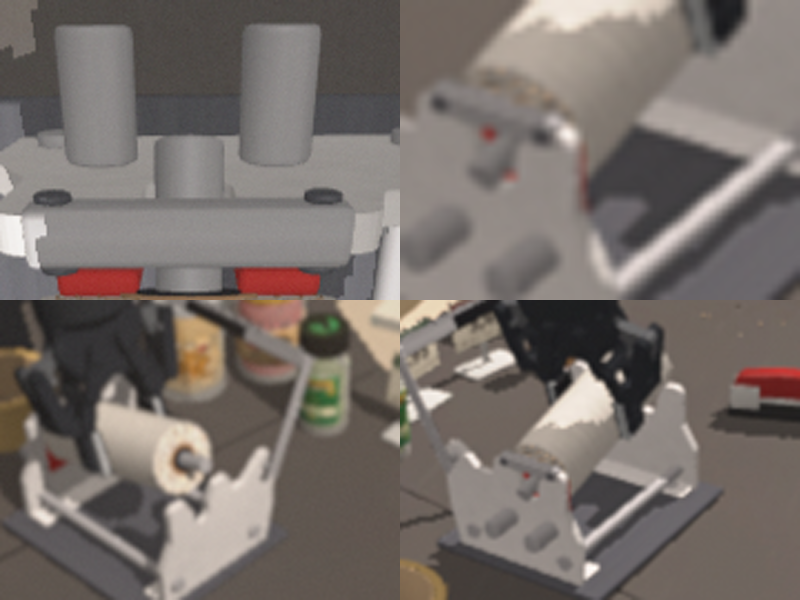

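The stub is now centred in the window with the pad pushed back. A bit more push, then rotate level.

Call:
drive_tool:
  commands:
    - {"linear": [0.005, 0, 0.0005], "dr": [0, 0, -0.3], "jaw": 1}
    - {"linear": [0.0035, 0, 0.003], "dr": [0, 2.5, 0], "jaw": 1}
    - {"linear": [0.003, 0, 0.003], "dr": [0, 2.5, 0], "jaw": 1}
    - {"linear": [0.0025, 0, 0.003], "dr": [0, 2.5, 0], "jaw": 1}

```text
clock: 8.75
tcp_pos: [0.5494, 0.0724, 0.075]
orientation: [2.431, 1.847, -0.177]
contact_force: [-2.2, -7.6, 2.4]
grip_width: 0.052
```

```bash
python3 - <<'E'
from h import *
roll_now()
plan(*roll_target(-.8,8,3.5,0),3)
E
python3 look.py i
```

```text
roll c mm [-0.6  9.5 13.9] phi 8.16 yawerr 0.22 window z 2.5
from [0.5494 0.0724 0.075 ] jaw az -15.55 tilt [-0.042 -0.136 -0.99 ] clock 8.75 F [-2.2 -7.6  2.4] w 0.052
total tool shift [ 0.0021 -0.0001  0.0107] dr [-0.23  8.16 -0.23] world [ 0.      0.0006 -0.0109]
[ 0.0007 -0.      0.0036] [-0.08  2.72 -0.08]
[ 0.0005 -0.      0.0036] [-0.08  2.72 -0.08]
[ 0.0004 -0.      0.0036] [-0.08  2.72 -0.08]
```

View pics/i_m.png

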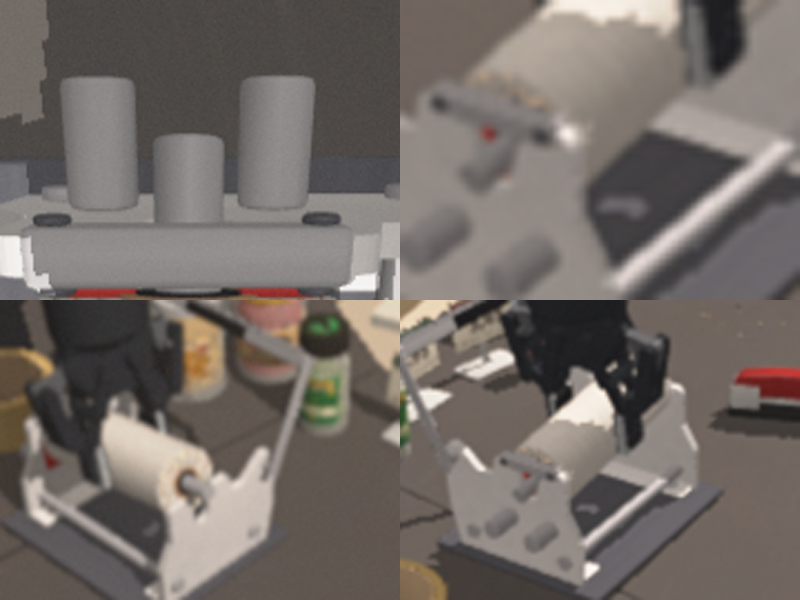

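The right stub is coming down over its slot. Finishing levelling.

Call:
drive_tool:
  commands:
    - {"linear": [0.0015, 0, 0.0025], "dr": [0, 2.7, -0.2], "jaw": 1}
    - {"linear": [0.0015, 0, 0.003], "dr": [0, 2.7, 0], "jaw": 1}
    - {"linear": [0.001, 0, 0.003], "dr": [0, 2.7, 0], "jaw": 1}
    - {"linear": [0, 0, 0], "dr": [0, 0, 0], "jaw": 1}

```text
clock: 9.4
tcp_pos: [0.5479, 0.0666, 0.0642]
orientation: [-2.503, -1.896, 0.012]
contact_force: [-2.3, -4.8, -0.4]
grip_width: 0.0519
```

```bash
python3 - <<'E'
from h import *
roll_now()
plan(*roll_target(-.6,4,0.5,0),2)
E
python3 look.py j
```

```text
roll c mm [-0.5  1.6  3.6] phi 0.29 yawerr 0.42 window z 3.2
from [0.5479 0.0666 0.0642] jaw az -15.72 tilt [-0.007 -0.003 -1.   ] clock 9.4 F [-2.3 -4.8 -0.4] w 0.0519
total tool shift [0.0025 0.0001 0.0031] dr [-0.36  0.29 -0.42] world [ 0.0007  0.0024 -0.0031]
[0.0013 0.     0.0015] [-0.18  0.14 -0.21]
[0.0013 0.     0.0016] [-0.18  0.14 -0.21]
```

View pics/j_m.png

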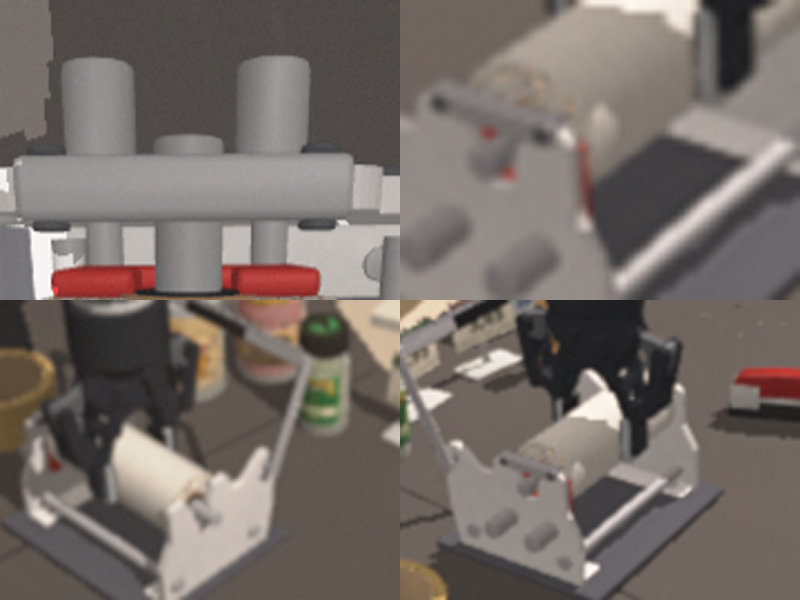

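Nearly seated: the arbor is level in both openings and about 3 mm high. Lowering.

Call:
drive_tool:
  commands:
    - {"linear": [0.001, 0, 0.002], "dr": [0, 0.3, -0.4], "jaw": 1}
    - {"linear": [0.001, 0, 0.002], "dr": [0, 0, 0], "jaw": 1}
    - {"linear": [0, 0, 0], "dr": [0, 0, 0], "jaw": 1}

```text
clock: 9.93
tcp_pos: [0.5482, 0.0658, 0.0599]
orientation: [-2.496, -1.902, 0.007]
contact_force: [-2.1, -4.9, -0.7]
grip_width: 0.0518
```

```bash
python3 - <<'E'
from h import *
roll_now()
plan(*roll_target(-.6,3,0.5,0),1)
E
```

```text
roll c mm [-0.   0.8 -0.7] phi 0.07 yawerr 0.1 window z -0.8
from [0.5482 0.0658 0.0599] jaw az -15.4 tilt [-0.006  0.    -1.   ] clock 9.925 F [-2.1 -4.9 -0.7] w 0.0518
total tool shift [ 0.0023 -0.0005 -0.0012] dr [-0.31  0.07 -0.1 ] world [0.0001 0.0023 0.0012]
[ 0.0023 -0.0005 -0.0012] [-0.31  0.07 -0.1 ]
```

Call:
drive_tool:
  commands:
    - {"linear": [0.001, 0, 0.002], "dr": [0, 0, 0], "jaw": 1}
    - {"linear": [0, 0, 0.001], "dr": [0, 0, 0], "jaw": 1}

```text
clock: 10.18
tcp_pos: [0.5483, 0.0654, 0.0587]
orientation: [-2.498, -1.901, 0.007]
contact_force: [-5.1, -2.3, 13.6]
grip_width: 0.0515
```

```bash
python3 - <<'E'
from h import *
roll_now(); print(monitor.get_obs()['contact_force'])
E
```

```text
roll c mm [ 0.2  0.5 -1.9] phi 0.12 yawerr 0.14 window z -2.1
[-5.1109646  -2.32670697 13.57288569]
```

The arbor bears on both floors (Fz +16 N). Releasing.

Call:
drive_tool:
  commands:
    - {"linear": [0, 0, -0.001], "dr": [0, 0, 0], "jaw": 0.6}
    - {"linear": [0, 0, 0], "dr": [0, 0, 0], "jaw": 0.2}
    - {"linear": [0, 0, 0], "dr": [0, 0, 0], "jaw": 0}
    - {"linear": [0, 0, 0], "dr": [0, 0, 0], "jaw": 0}
    - {"linear": [0, 0, 0], "dr": [0, 0, 0], "jaw": 0}

```text
clock: 10.8
tcp_pos: [0.5505, 0.0682, 0.0608]
orientation: [-2.496, -1.902, -0.005]
contact_force: [0.4, 0.1, 0.0]
grip_width: 0.0855
```

```bash
python3 look.py k; python3 - <<'E'
from h import *
roll_now(); print(monitor.get_obs()['contact_force'].round(1))
E
```

```text
roll c mm [1.4 3.3 0.1] phi -0.24 yawerr 0.1 window z 0.5
[ 0.4 -0.4  0.5]
```

View pics/k_m.png

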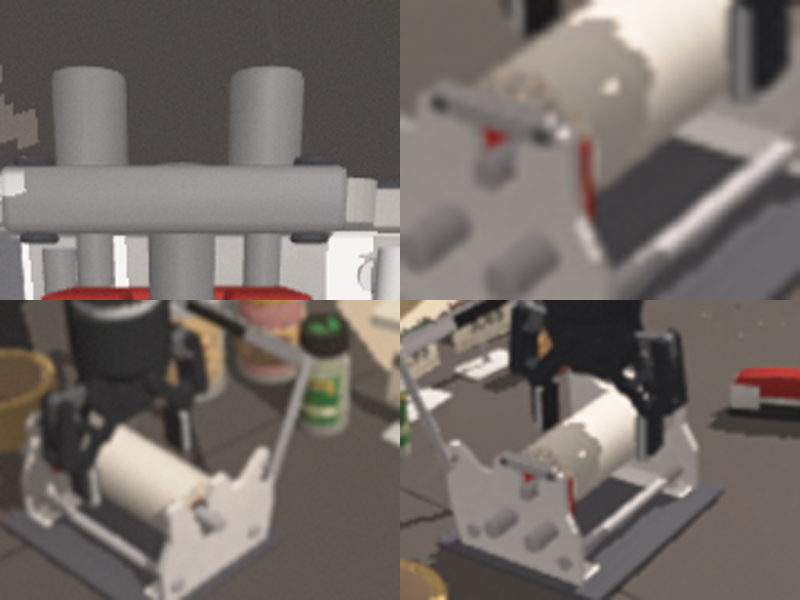

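View pics/k_wrist.png

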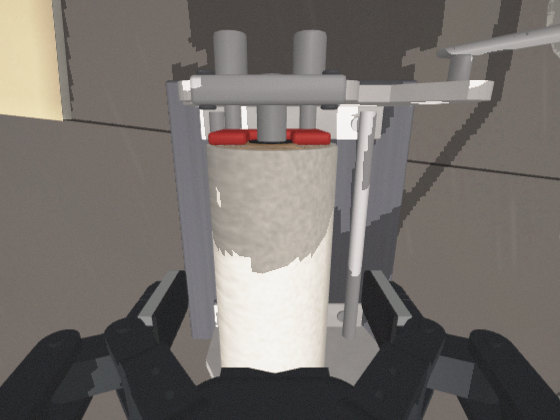

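The roll is released and seated with its end against the red fork. Retracting upward.

Call:
drive_tool:
  commands:
    - {"linear": [0, -0.001, -0.03], "dr": [0, 0, 0], "jaw": 0}
    - {"linear": [0, 0, -0.05], "dr": [0, 0, 0], "jaw": 0}
    - {"linear": [0, 0, -0.05], "dr": [0, 0, 0], "jaw": 0}
    - {"linear": [0, 0, -0.05], "dr": [0, 0, 0], "jaw": 0.5}
    - {"linear": [0, 0, -0.02], "dr": [0, 0, 0], "jaw": 1}
    - {"linear": [0, 0, 0], "dr": [0, 0, 0], "jaw": 1}

```text
clock: 11.7
tcp_pos: [0.5487, 0.0674, 0.2661]
orientation: [-2.495, -1.902, -0.002]
contact_force: [0.7, 0.1, 0.6]
grip_width: 0.0321
```

```bash
python3 look.py l; python3 - <<'E'
from h import *
import pickle
X,Y,Z=frame();s=np.array(CFG['seat'])
t=s+.14*X; t[2]=.24
plan(t,down(-15.3),3)
c=pickle.load(open('l_wrist.pkl','rb'))
S=viewer.calibration('scene');D=viewer.calibration('side')
for n,v in [('scene',S),('side',D),('wrist',c)]:
  for p in [(0,96,0),(0,-96,0)]: print(n,p,proj(v,s+(p[0]*X+p[1]*Y+p[2]*Z)/1000).round(1))
E
```

```text
from [0.5472 0.067  0.2633] jaw az -15.35 tilt [-0.007  0.004 -1.   ] clock 11.85 F [-0.2 -0.2 -0.4] w 0.0084
total tool shift [0.0008 0.1402 0.0223] dr [-0.42 -0.11 -0.05] world [ 0.1353 -0.0362 -0.0233]
[0.0003 0.0467 0.0074] [-0.14 -0.04 -0.02]
[0.0003 0.0467 0.0075] [-0.14 -0.04 -0.02]
[0.0003 0.0467 0.0077] [-0.14 -0.04 -0.02]
scene (0, 96, 0) [188.3 194.4]
scene (0, -96, 0) [246.4 230. ]
side (0, 96, 0) [259.  252.3]
side (0, -96, 0) [307.6 216.7]
wrist (0, 96, 0) [274.6  97.2]
wrist (0, -96, 0) [274.8 264.7]
```

View pics/l_m.png

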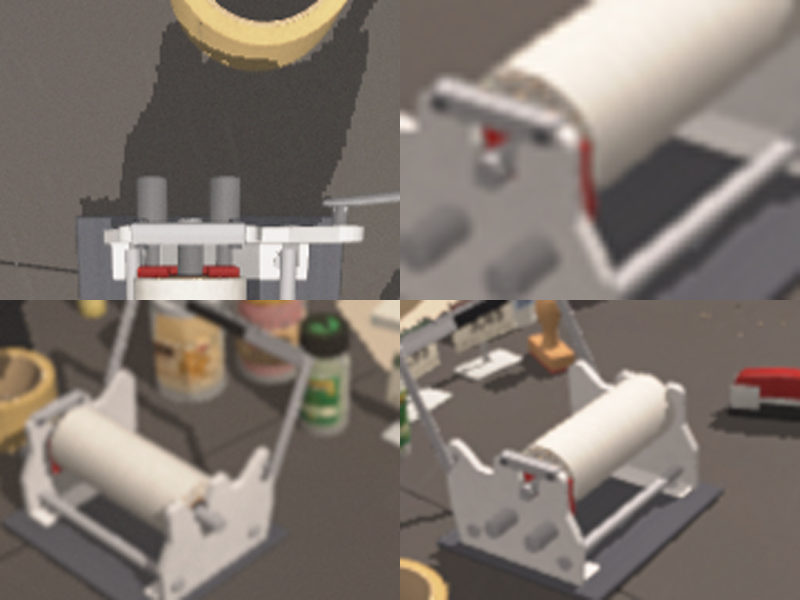

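View pics/l_wrist.png

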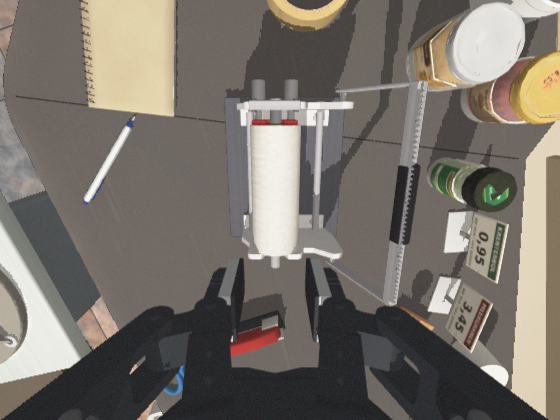

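The roll lies seated across both cheeks; the tear bar's grip is at about (402,205) in the wrist view. Checking its position and the clearance to the jar behind it.

```bash
python3 - <<'E'
from h import *
import pickle
X,Y,Z=frame();s=np.array(CFG['seat']);c=pickle.load(open('l_wrist.pkl','rb'))
for n,p,z in [('grip',(402,205),.167),('barL',(425,85),.165),('barR',(390,303),.165),('jarcap',(492,190),.105),('card',(490,245),.07),('jar2',(488,45),.11)]:
    v=onz(c,p,z)-s; print(n,(v@X*1e3).round(),(v@Y*1e3).round())
E
```

```text
grip 106.0 7.0
barL 112.0 100.0
barR 108.0 -89.0
jarcap 223.0 5.0
card 261.0 -72.0
jar2 187.0 137.0
```

Call:
drive_tool:
  commands:
    - {"linear": [0, 0.047, 0], "dr": [0, 0, 0], "jaw": 1}
    - {"linear": [0, 0.047, 0], "dr": [0, 0, 0], "jaw": 1}
    - {"linear": [0, 0.047, 0], "dr": [0, 0, 0], "jaw": 1}
    - {"linear": [0, 0, 0], "dr": [0, 0, 0], "jaw": 1}
    - {"linear": [0, 0, 0], "dr": [0, 0, 0], "jaw": 1}

```text
clock: 12.48
tcp_pos: [0.6823, 0.029, 0.2513]
orientation: [-2.484, -1.899, 0.025]
contact_force: [-0.3, 0.1, 1.3]
grip_width: 0.0003
```

```bash
python3 - <<'E'
from h import *
X,Y,Z=frame();s=np.array(CFG['seat'])
t=s+.143*X; t[2]=.15
plan(t,down(-15.3),3)
E
python3 snap.py m side,scene
```

```text
from [0.6823 0.029  0.2513] jaw az -15.2 tilt [-0.022  0.002 -1.   ] clock 12.475 F [-0.3  0.1  1.3] w 0.0003
total tool shift [0.0021 0.0048 0.1012] dr [-1.24  0.22  0.1 ] world [ 0.003   0.001  -0.1013]
[0.0007 0.0016 0.0337] [-0.41  0.07  0.03]
[0.0007 0.0014 0.0337] [-0.41  0.07  0.03]
[0.0006 0.0011 0.0338] [-0.41  0.07  0.03]
12.575 [0.6821 0.0286 0.2519] [-0.3 -0.6 -0.4]
```

View pics/m_side.png

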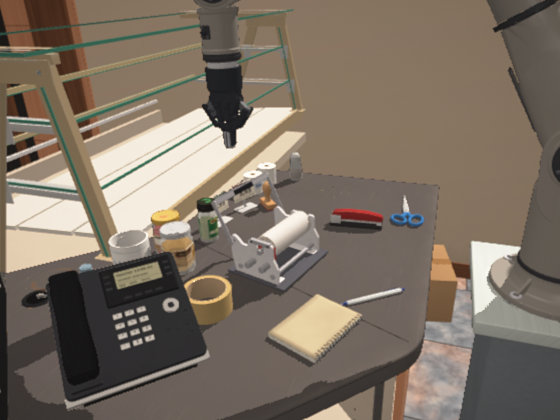

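The closed fingers (230,140) are above and behind the bar. Descending behind it.

Call:
drive_tool:
  commands:
    - {"linear": [0.001, 0.004, 0.035], "dr": [-1, 0, 0], "jaw": 1}
    - {"linear": [0.001, 0, 0.035], "dr": [0, 0, 0], "jaw": 1}
    - {"linear": [0, 0, 0.03], "dr": [0, 0, 0], "jaw": 1}
    - {"linear": [0, 0, 0], "dr": [0, 0, 0], "jaw": 1}

```text
clock: 13.08
tcp_pos: [0.6832, 0.0312, 0.1517]
orientation: [2.491, 1.911, -0.006]
contact_force: [0.9, -0.4, 0.2]
grip_width: -0.0002
```

```bash
python3 - <<'E'
from h import *
X,Y,Z=frame();s=np.array(CFG['seat'])
t=s+.08*X; t[2]=.15
plan(t,down(-15.3),3)
E
python3 look.py n
```

```text
from [0.6832 0.0312 0.1517] jaw az -15.01 tilt [-0.002 -0.004 -1.   ] clock 13.075 F [ 0.9 -0.4  0.2] w -0.0002
total tool shift [-0.0003 -0.0606  0.0018] dr [-0.04  0.23  0.29] world [-0.0586  0.0154 -0.0017]
[-0.0001 -0.0202  0.0006] [-0.01  0.08  0.1 ]
[-0.0001 -0.0202  0.0006] [-0.01  0.08  0.1 ]
[-0.0002 -0.0202  0.0006] [-0.01  0.08  0.1 ]
```

View pics/n_wrist.png

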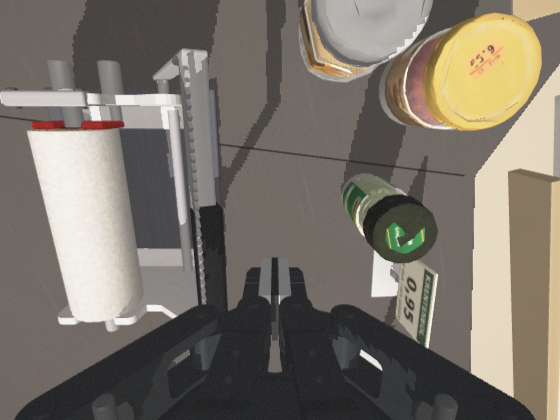

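View pics/n_m.png

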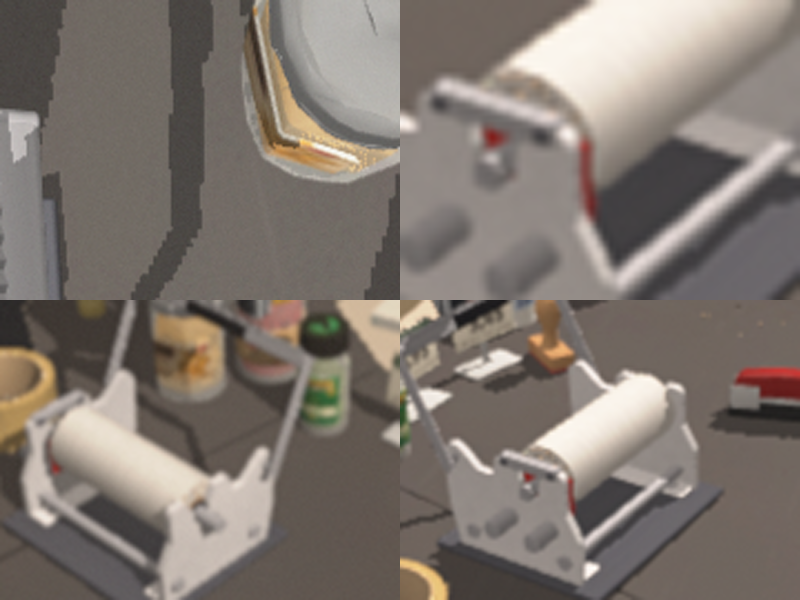

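Call:
drive_tool:
  commands:
    - {"linear": [0, -0.012, 0], "dr": [0, 0, 0], "jaw": 1}
    - {"linear": [0, -0.012, 0], "dr": [0, 0, 0], "jaw": 1}
    - {"linear": [0, -0.01, 0], "dr": [0, 0, 0], "jaw": 1}
    - {"linear": [0, -0.01, 0], "dr": [0, 0, 0], "jaw": 1}

```text
clock: 13.72
tcp_pos: [0.6466, 0.0437, 0.1627]
orientation: [2.483, 1.901, 0.023]
contact_force: [1.0, -1.1, 1.3]
grip_width: -0.0002
```

```bash
python3 snap.py o wrist,side
```

```text
13.825 [0.6455 0.0442 0.1621] [ 0.4 -0.1 -0.1]
```

View pics/o_wrist.png

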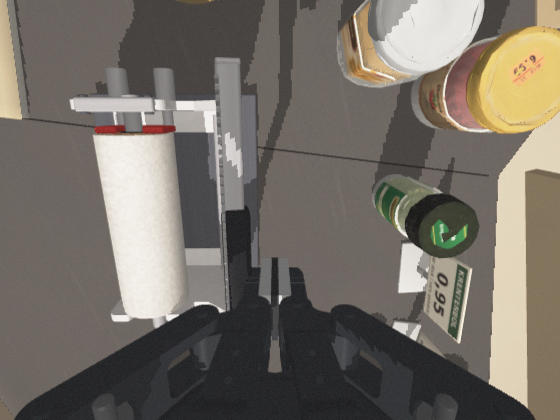

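Call:
drive_tool:
  commands:
    - {"linear": [0, -0.006, 0.006], "dr": [0, 0, 0], "jaw": 1}
    - {"linear": [0, -0.01, 0.006], "dr": [0, 0, 0], "jaw": 1}
    - {"linear": [0, -0.01, 0.003], "dr": [0, 0, 0], "jaw": 1}
    - {"linear": [0, -0.01, 0.002], "dr": [0, 0, 0], "jaw": 1}

```text
clock: 14.32
tcp_pos: [0.6081, 0.0538, 0.1418]
orientation: [2.484, 1.904, 0.017]
contact_force: [0.5, 0.5, 0.1]
grip_width: 0.0
```

```bash
python3 snap.py p wrist,side
```

```text
14.425 [0.6075 0.0541 0.1418] [ 0.9 -0.3 -0.4]
```

View pics/p_wrist.png

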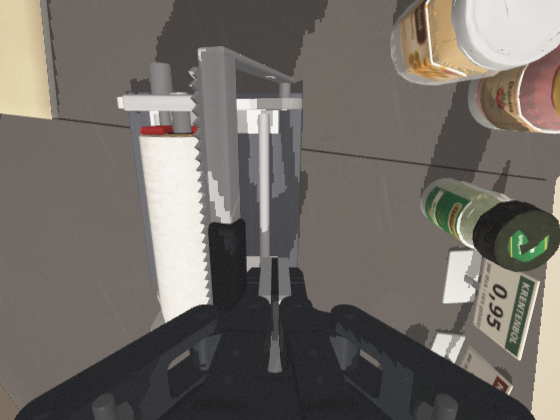

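View pics/p_side.png

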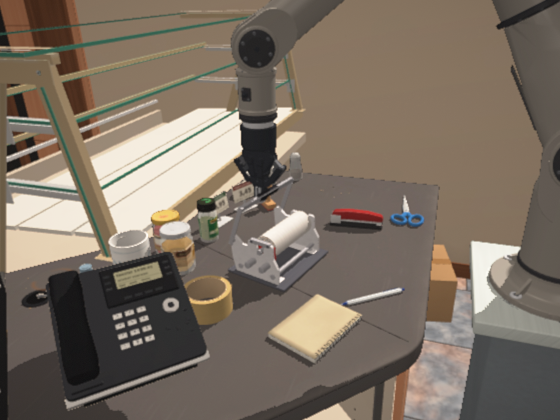

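The bar is past vertical and leaning forward. I'll nudge it slightly, then let it fall.

Call:
drive_tool:
  commands:
    - {"linear": [0, -0.004, 0], "dr": [0, 0, 0], "jaw": 1}
    - {"linear": [0, 0, 0], "dr": [0, 0, 0], "jaw": 1}
    - {"linear": [0, 0, 0], "dr": [0, 0, 0], "jaw": 1}
    - {"linear": [0, 0, 0], "dr": [0, 0, 0], "jaw": 1}

```text
clock: 14.92
tcp_pos: [0.6041, 0.0551, 0.1422]
orientation: [2.484, 1.904, 0.017]
contact_force: [0.5, 0.4, -0.9]
grip_width: 0.0
```

```bash
python3 snap.py q wrist,side
```

```text
15.025 [0.6041 0.0551 0.1422] [0.9 0.8 0.2]
```

View pics/q_wrist.png

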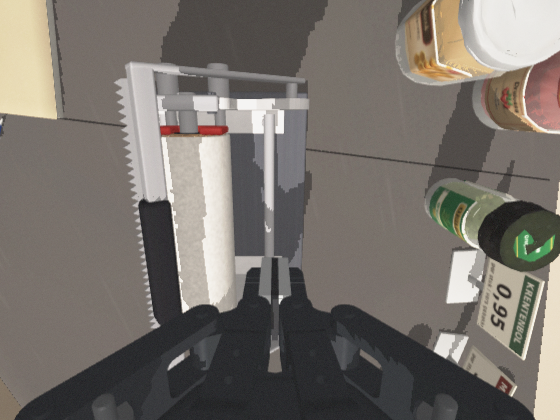

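View pics/q_side.png

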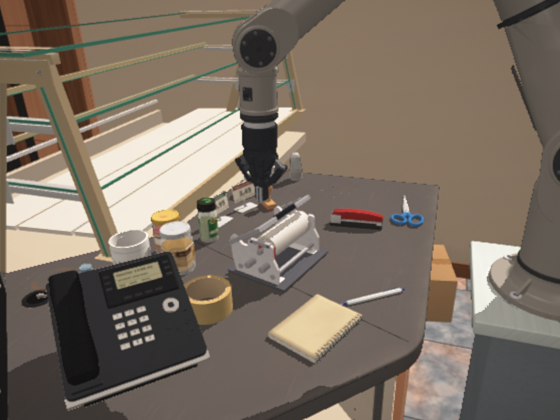

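The bar has fallen forward and is free of the fingers. Raising the arm clear and checking.

Call:
drive_tool:
  commands:
    - {"linear": [0, 0.01, -0.03], "dr": [0, 0, 0], "jaw": 1}
    - {"linear": [0, 0, -0.05], "dr": [0, 0, 0], "jaw": 1}
    - {"linear": [0, 0, -0.05], "dr": [0, 0, 0], "jaw": 1}
    - {"linear": [0, 0, 0], "dr": [0, 0, 0], "jaw": 1}
    - {"linear": [0, 0, 0], "dr": [0, 0, 0], "jaw": 1}

```text
clock: 15.65
tcp_pos: [0.6115, 0.0523, 0.2748]
orientation: [2.485, 1.905, 0.014]
contact_force: [-0.1, -0.7, -0.3]
grip_width: -0.0003
```

```bash
python3 look.py r; python3 - <<'E'
from h import *
import pickle
X,Y,Z=frame();s=np.array(CFG['seat']);c=pickle.load(open('r_wrist.pkl','rb'))
for a in (0.15,0.45):
  # bar predicted mid: hinge (68,10), r 88, forward; lying angle a above lowest stop
  print(a)
o=monitor.get_obs();print(o['clock'],o['tcp_pos'])
E
```

```text
0.15
0.45
15.8 [0.61137218 0.05245742 0.27426456]
```

View pics/r_m.png

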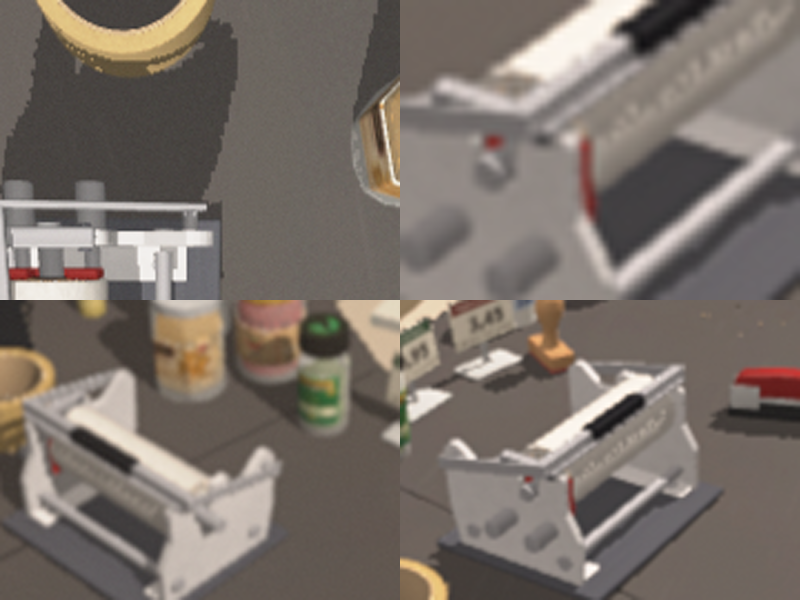

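View pics/r_wrist.png

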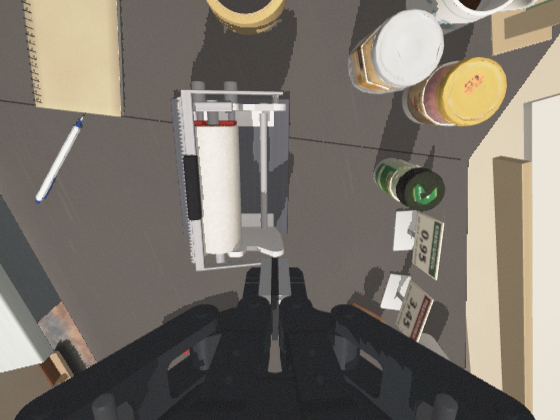

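The bar is lying on the roll in all three views. A last numeric check of bar height and roll position.

```bash
python3 - <<'E'
from h import *
import pickle
X,Y,Z=frame();s=np.array(CFG['seat']);B=np.c_[X,Y,Z]
c,S,D=[pickle.load(open(f'r_{n}.pkl','rb')) for n in('wrist','scene','side')]
np.set_printoptions(suppress=True,precision=1)
def gc(n,roi):
    f=cv2.imread(f'pics/r_{n}.png'); x0,y0,x1,y1=roi
    m=(f[y0:y1,x0:x1].max(2)<45).astype(np.uint8); k,l,st,ce=cv2.connectedComponentsWithStats(m)
    i=1+np.argmax(st[1:,4]); print(n,st[i],ce[i]+[x0,y0]); return ce[i]+[x0,y0]
g={'wrist':gc('wrist',(175,140,215,235)),'scene':gc('scene',(185,185,235,225)),'side':gc('side',(265,205,310,240))}
for a,b,ca,cb in [('wrist','scene',c,S),('wrist','side',c,D),('scene','side',S,D)]:
    P,e=tri([ca,cb],[g[a],g[b]]); print(a,b,(P-s)@B*1e3,e)
for n,p,z in [('rollL top-left',(197,126),.078),('roll end L',(216,124),.100),('padfront L',(195,122),.083),('padfront R',(237,122),.083),('roll R end',(221,254),.1)]:
    print(n,(onz(c,p,z)-s)@B*1e3)
f=cv2.imread('pics/r_wrist.png')[80:275,160:300]; cv2.imwrite('pics/r_z.png',cv2.resize(f,None,fx=3,fy=3,interpolation=cv2.INTER_CUBIC))
E
```

```text
wrist [20 24  4 28 36] [196.9 177.3]
scene [11 11 19 13 44] [204.4 201.9]
side [16 14 19 14 80] [290.6 225. ]
wrist scene [-15.   17.6  25.8] [np.float64(0.3944417233628098), np.float64(0.08103831325531496)]
wrist side [-19.8  12.3  30. ] [np.float64(7.758704833061451), np.float64(1.5932856907763309)]
scene side [-21.4  10.3  31.8] [np.float64(0.5099060349440496), np.float64(0.5160704967995484)]
rollL top-left [-16.   68.5   3. ]
roll end L [ 8.2 71.3 25. ]
padfront L [-16.6  72.7   8. ]
padfront R [27.6 72.9  8. ]
roll R end [  5.9 -72.2  25. ]
```

View pics/r_z.png

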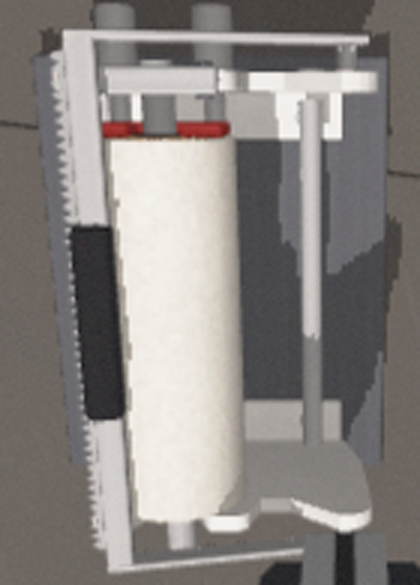

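```bash
python3 -c "
from bench import job;print(job.hand_in())"
```

```text
the job is handed in; nothing more can be done
None
```

The new roll is loaded in the dispenser and the tear bar is lying on it. I handed the job in at about 16 s on the clock; no verdict was given.

**What I did:** I gripped the roll across its middle and carried it over tilted, left end down. I slid the left stub under the keeper strap against the pad, lowered the right stub into its slot and let go. I then tipped the bar past upright from behind with closed fingers; it fell onto the roll, and I raised the arm clear.

**Last checks:**
- **Roll:** The ends show at about y +71 and −72 mm of the seat, so it is centred within about 1 mm. I did not measure the height or fore-aft position after release, but both stubs show in their openings. Before release the arbor pressed on the floors with a rise of about 16 N.
- **Pad:** The red fork is against the roll's end, so it should be pushed back about 5 mm. That follows from the roll's position; its joint value can't be read.
- **Tear bar:** The two better-fitting pairs of views put its middle 15–21 mm in front of the seat and 26–32 mm above it, against about 19 and 26 mm expected for a bar on a seated roll. They disagree by about 6 mm because the masks caught only part of the grip. The third pair (wrist with side) fitted badly, off by nearly 8 pixels. The bar's contact force on the roll was not measured.
- **Bystanders and robot:** The stapler, stamp, jar and price holders look unmoved in the pictures; I did not measure them. The arm was clear of everything, with no contact force, at hand-in.

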